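Nip up the glue press on a laminated batten

ROBOT

A 6-joint arm with a two-finger parallel gripper is mounted at the origin on the work surface. World frame = base frame: x ahead of the robot, y to its left, z up, the work surface at z = 0. Lengths are in m, angles in rad, forces in N, time in s.
With the tool pointing down it reaches from about 0.375 to 0.75 m from the base axis. Payload 9 kg.
Tool frame: the origin (TCP) lies midway between the tips of the shut fingers; the grasp point (between the pads) lies 19 mm behind it; z points along the fingers, y is the direction in which the jaws open and shut (so a half turn about z gives the same grasp; the last joint's range is limited). The gripper opens to 85 mm and grips with 20 to 120 N. Pads are 22 mm wide; open, the fingers measure 114 mm over their backs; the gripper's body (76 mm by 85 mm) begins 54 mm behind the grasp point. The pads swing forward as they close: fully open they stand 13 mm farther back than shut.
Start: joints at [0.934, 0.104, 0.097, 1.564, 0, 1.353], TCP at [0.244, 0.548, 0.231] pointing down, gripper open.
Joint ranges: [-2.99, 2.99], [-0.84, 1.86], [-1.1, 1.16], [-1.84, 2.11], [-1.51, 1.56], [-3.14, 3.14]. Speed limits (rad/s): [2.22, 2.22, 2.57, 3.14, 3.14, 3.14].

INTERFACE

Orientations are given as a rotation vector (axis times angle).
In Python, from workcell import observe, optics, bot gives the robot as it stands.
- The arm moves only by the tool move_arm, never from a script. Its argument "rows" is a list of rows, each a list of 7 numbers: the turn, a rotation vector about the tool's x, y, z in units of 6 degrees (1.0 is 6 degrees), then the shift along the tool's x, y, z in units of 25 mm (1.0 is 25 mm), then the opening, from 0 (shut) to 1 (fully open). In form: [[ax, ay, az, tx, ty, tz, jaw], ...]. A call has 1 to 12 rows; each row is the pose to reach, as a shift and turn from the pose measured when the call began, along the tool's axes at that moment; what a row does not reach only later rows make up. A row lasts 1/12 s, in which the tool goes at most 41.7 mm and 7.16 degrees, less where a joint would pass 70% of its speed; a pose out of reach is approached as far as the arm can. A call with a gripper value outside its range is refused whole. The fingers move at their own pace and stop on an object; "newtons" is the grip in N (left out, the last holds). Time passes only in rows, so rows that repeat a pose let the fingers close. It gives the time, the measured TCP pose, the force and the opening at its end, in the units of the state.
- observe(): the state, without advancing time (a new reading comes with each control period).
- optics.read_camera(name): name is "scene" or "side" or "wrist"; returns a dict with "pixels" (480x640x3 uint8, blue, green, red), "fx", "fy", "cx", "cy" (pixels), "dist" ([k1, k2, p1, p2, k3] as OpenCV has them; the pictures are not rectified), "eye" and "orientation" of the camera in the world. Camera axes: x right, y up, looking along -z (the intrinsics and any distortion apply to the point x, -y, -z); pixel columns grow to the right and rows downward; lengths in m; the calibration is good to about 2 mm. A picture is of the moment at which its call begins. There is no depth.
- bot.job_done(): hands the job in, once; it reports no verdict.
The state is a dict: "t": time; "joint_pos": joint angles; "dq": joint speeds; "effort": joint torques, N m; "eef_pos": TCP position; "tcp_rot": TCP orientation; "wrist_force": force on the tool from outside, world axes, zero at the start; "moment": the same for the moment, N m; "opening": finger opening in m.
Only numpy, scipy, OpenCV 4.12 (cv2) and the standard library are available. Lean on these libraries where they do the work, as an engineer would, in place of code of your own. Each camera call takes 0.05 s, during which the arm holds its last target.

TASK

Close the glue press on the batten lying in it: swing the folded red crank handle fully upright, and wind the crank clockwise with it until the batten is squeezed against the fence and the sprung black pad has been pushed about half-way back towards the green jaw - never right home, that starves the glue joint. Then, leaving the press wound up at that pressure, fold the handle back fully flat along the crank arm and let go; leave the pot, brush and clamp where they are.

Things in the scene. Friction and masses are not known exactly. Their poses are not given: they have to be found in the camera images.
- crank_axis (a point): point on the vertical crank axis, 155 mm above the bench, level with the handle's fold hinge. The crank sits on a green gearbox (100 x 100 mm, top 100 mm above the bench, a dark bearing disc up to 106 mm). Its x, y, z axes are those of the press: +y runs level from the gearbox over the bed to jaw, batten and fence; z up. The press is fixed to the bench, yaw within 0.3 rad of the robot's frame
- hinge (a point): fold hinge of the handle, at the outer end of the crank arm, 70 mm from the crank axis and level with point crank_axis. The arm is a steel bar 14 mm wide and 12 mm thick, its top 12 mm below the hinge; nothing but air is beside or within 30 mm below it
- grip (a point): middle of the red revolving sleeve of the folding handle, 38 mm from the fold hinge along the handle. The sleeve is 20 mm in diameter and 48 mm long (14 to 62 mm from the hinge) and spins freely about its own axis, so a gripper need not turn with the crank. Folded, the handle lies level above the arm, pointing from the hinge to the crank axis; out, it stands straight up at the hinge
- fold (a joint): fold angle of the handle about its level hinge pin (which lies across the arm): 0 rad = folded flat inward over the arm, 1.57 rad = upright, each against a stop. Stiff: it stays where it is left and takes about 3 N at the sleeve's middle to move
- crank (a joint): crank angle in rad, grows clockwise seen from above; at 0 the arm points along -x of the press. 1 rad drives the jaw 14 mm to the fence. Self-locking. Turning free takes about 9 N at the handle along its circle (less is felt at rest); every 10 N of squeeze adds 2 N. It takes 1.2 to 5.4 rad until the pad squeezes the batten, as fence and green block are set anywhere, unmeasured: feel or see it
- jaw: jaw carriage with a green block 130 mm wide and a sprung black pad before it; +y closes; origin at bench level, within 5 mm (unmeasured: the block's stud is adjustable) under the resting pad's face. The pad stands 10 mm off the block on yellow pins, yields from 9 N at 3 N per mm: half-way (5 mm) 24 N, right home 39 N. 15 to 33 N is a good squeeze, over 43 N spoils the joint
- batten: loose batten of two glued laths, 360 x 28 x 36 mm high, origin at the middle of its underside, lying across the press on steel rails 30 mm above the bench, between pad and aluminium fence, with clearance on both sides. The fence is bolted anywhere within 24 mm, unmeasured. The batten needs no handling: the jaw pushes it to the fence
- pot: white plastic pot, 72 mm across, 85 mm high, origin under its centre; bystander
- brush: loose brush lying on the bench; bystander
- clamp: loose red-handled bar clamp, 300 mm long, lying on the bench; bystander

How it is judged:
On the way, in this order (a step that is already met when the one before it is completed fails the run):
1. the handle has been swung upright (value of joint fold above 1.4 rad), for 0.2 s.
2. with the handle out, the press has been wound up to a squeeze of 13 to 36 N on the batten (value of joint fold above 1.2 rad and contact force between jaw and batten between 13 and 36 N), for 0.4 s.
At the end, for the whole second after the job is handed in: the handle lies folded flat (fold angle under 0.12 rad), the crank is at rest and the pad squeezes the batten with 13 to 36 N (about half-way back: 1.5 to 9 mm) (value of joint fold below 0.12 rad and contact force between jaw and batten between 13 and 36 N and velocity of joint crank between -0.05 and 0.05 rad/s); the robot touches nothing.
It fails at once if the batten is crushed: over 43 N between jaw and batten (pad driven home) (contact force between jaw and batten above 43 N).
It fails at once if pot, brush or clamp pushed more than 30 mm (distance of any of pot, brush, clamp from where it was at the start of the episode above 0.03 m).
It also fails if it takes over 72 s, if anything falls off the work surface, if the arm or the gripper's body presses on something with over 40 N, if the wrist force passes 120 N, or if a joint passes its speed limit or range.

## Working session

There is one attempt and no reset: what is moved stays moved. The work goes in short steps, Python scripts to look and compute and a tool call to move; the robot and the scene stay as the last step left them, time stands still between calls to the robot, and variables do not carry over. Pictures are saved under pics/ and viewed, and the job is handed in when it is done.

Besides the shell and the picture viewer there is one more tool, called after "Emit:" as name(argument=value, ...) on one line, values as JSON. move_arm: Moves the arm, as the interface text tells. Its arguments: {"type":"object","properties":{"rows":{"type":"array","items":{"type":"array","items":{"type":"number"}}},"newtons":{"type":"number"}},"required":["rows"]}

```bash
ls; mkdir -p pics
python3 - <<'E'
from workcell import observe, optics, bot
import cv2
s=observe(); print(s)
for n in ["scene","side","wrist"]:
    c=optics.read_camera(n); cv2.imwrite(f"pics/{n}0.png",c["pixels"]); print(n,{k:v for k,v in c.items() if k!="pixels"})
E
```

```text
pics
{'t': 0.0, 'joint_pos': array([9.34330094e-01, 1.04663723e-01, 9.65064544e-02, 1.56391221e+00,
       8.90065195e-06, 1.35308335e+00]), 'dq': array([ 1.33742688e-03,  4.26993084e-04, -9.20272223e-05,  4.13400135e-04,
       -1.56072352e-04, -6.65185627e-04]), 'effort': array([-7.75229837e-04, -5.56927979e+01,  5.03651369e+01,  1.66480889e-02,
       -4.19795178e-04,  1.16727296e-05]), 'eef_pos': array([0.24377383, 0.54789582, 0.23056363]), 'tcp_rot': array([-6.52869209e-01, -3.07245809e+00,  1.81412504e-03]), 'wrist_force': array([-0.1817136 , -0.12091548,  0.29995177]), 'moment': array([-0.01475234, -0.02182153,  0.00375068]), 'opening': 0.08554989410265124}
scene {'fx': 456.66171587405773, 'fy': 456.66171587405773, 'cx': 316.7584884788769, 'cy': 242.58093715220693, 'dist': array([-0.06796839,  0.        ,  0.        ,  0.        ,  0.        ]), 'eye': array([ 0.92779586, -0.51516676,  1.1837728 ]), 'orientation': array([0.54651705, 0.1800994 , 0.61500138])}
side {'fx': 468.43583904127604, 'fy': 468.43583904127604, 'cx': 312.10812083667463, 'cy': 239.32050136559738, 'dist': array([-0.06210336,  0.        ,  0.        ,  0.        ,  0.        ]), 'eye': array([ 0.01431605, -0.5986888 ,  0.99413489]), 'orientation': array([ 0.72000189, -0.24710352, -0.59065195])}
wrist {'fx': 394.49391433875456, 'fy': 394.49391433875456, 'cx': 315.69839402649666, 'cy': 235.83124817293807, 'dist': array([-0.06722058,  0.        ,  0.        ,  0.        ,  0.        ]), 'eye': array([0.18296367, 0.57527456, 0.37334883]), 'orientation': array([-0.23473704, -0.15140686,  1.14554896])}
```

View pics/scene0.png

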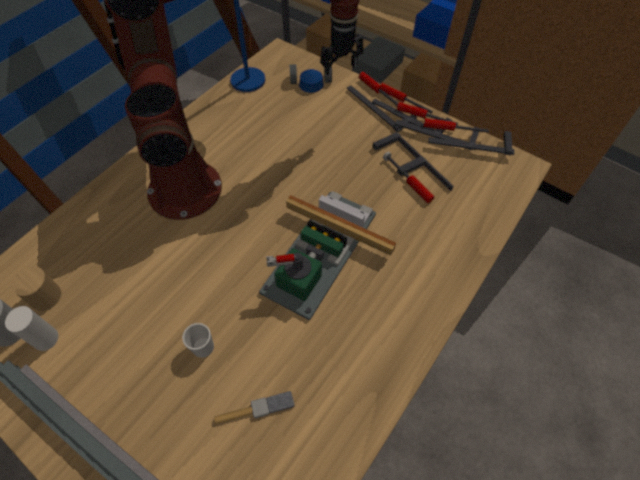

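View pics/side0.png

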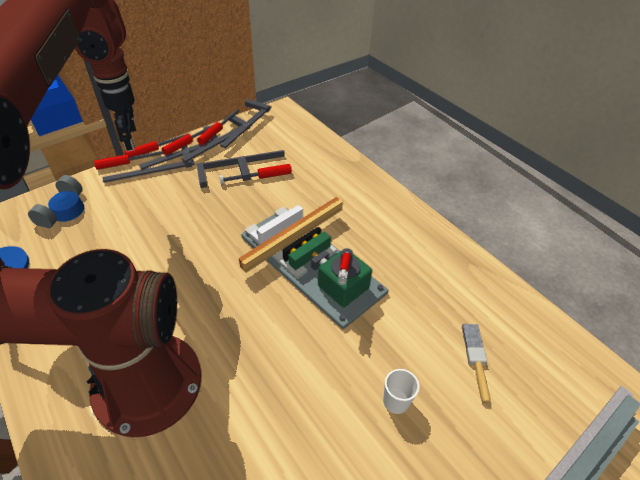

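View pics/wrist0.png

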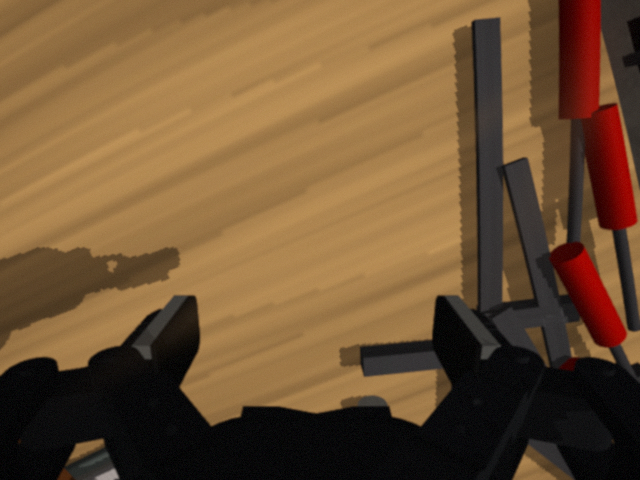

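The scene view has the press with its green gearbox near (300,272), the red handle at (285,259), the batten at (340,222) and the fence at (347,206). In the side view the gearbox is near (345,275) and the red sleeve at (346,263). Next I'll write helpers and enlarge the crops.

```bash
cat > h.py <<'E'
import numpy as np, cv2
from scipy.spatial.transform import Rotation as R
from workcell import observe, optics, bot
def cam(n,save=None):
    c=optics.read_camera(n)
    if save: cv2.imwrite(f"pics/{save}.png",c["pixels"])
    return c
def K(c): return np.array([[c["fx"],0,c["cx"]],[0,c["fy"],c["cy"]],[0,0,1]])
def ray(c,p):
    u=cv2.undistortPoints(np.array([[p]],float),K(c),c["dist"])[0,0]
    d=R.from_rotvec(c["orientation"]).apply([u[0],-u[1],-1]); return c["eye"],d/np.linalg.norm(d)
def onz(c,p,z):
    e,d=ray(c,p); return e+d*(z-e[2])/d[2]
def tri(c1,p1,c2,p2):
    e1,d1=ray(c1,p1);e2,d2=ray(c2,p2)
    A=np.stack([d1,-d2],1); t=np.linalg.lstsq(A,e2-e1,rcond=None)[0]
    a=e1+d1*t[0];b=e2+d2*t[1]; return (a+b)/2,np.linalg.norm(a-b)
def proj(c,P):
    q=R.from_rotvec(c["orientation"]).inv().apply(np.atleast_2d(P)-c["eye"]); q[:,1:]*=-1
    return cv2.projectPoints(q,np.zeros(3),np.zeros(3),K(c),c["dist"])[0][:,0]
def crop(c,x0,y0,w,h,s,name):
    cv2.imwrite(f"pics/{name}.png",cv2.resize(c["pixels"][y0:y0+h,x0:x0+w],None,fx=s,fy=s,interpolation=cv2.INTER_CUBIC))
def redmask(c,roi):
    h=cv2.cvtColor(c["pixels"],cv2.COLOR_BGR2HSV)
    m=(((h[...,0]<6)|(h[...,0]>174))&(h[...,1]>190)&(h[...,2]>90)).astype(np.uint8)
    k=np.zeros_like(m);x,y,w,hh=roi;k[y:y+hh,x:x+w]=1
    return m*k
def greenmask(c,roi):
    h=cv2.cvtColor(c["pixels"],cv2.COLOR_BGR2HSV)
    m=((h[...,0]>60)&(h[...,0]<90)&(h[...,1]>90)).astype(np.uint8)
    k=np.zeros_like(m);x,y,w,hh=roi;k[y:y+hh,x:x+w]=1
    return m*k
E
python3 - <<'E'
from h import *
a=cam("scene");b=cam("side")
crop(a,250,180,160,130,5,"sc1");crop(b,230,190,170,140,4.7,"sd1")
for c,roi in((a,(255,245,50,30)),(b,(335,245,25,40))):
    m=redmask(c,roi);ys,xs=np.nonzero(m);print(len(xs),xs.mean(),ys.mean(),cv2.minAreaRect(np.stack([xs,ys],1).astype(np.float32)))
E
```

```text
82 285.2439024390244 257.0609756097561 ((284.9931335449219, 256.9172668457031), (5.148819923400879, 16.27691650390625), 85.2363510131836)
129 345.05426356589146 260.8837209302326 ((345.0, 261.0), (8.236878395080566, 16.86598777770996), 11.309932708740234)
```

View pics/sc1.png

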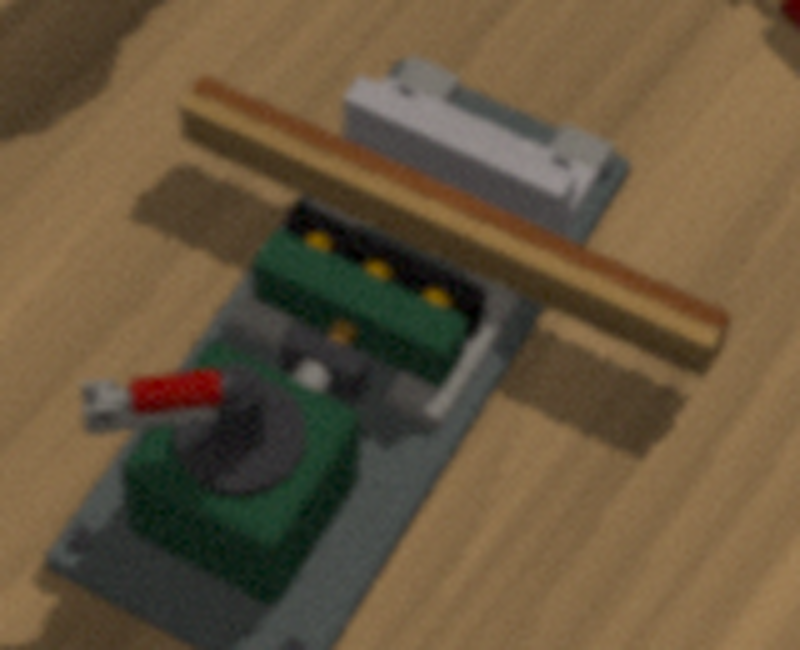

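View pics/sd1.png

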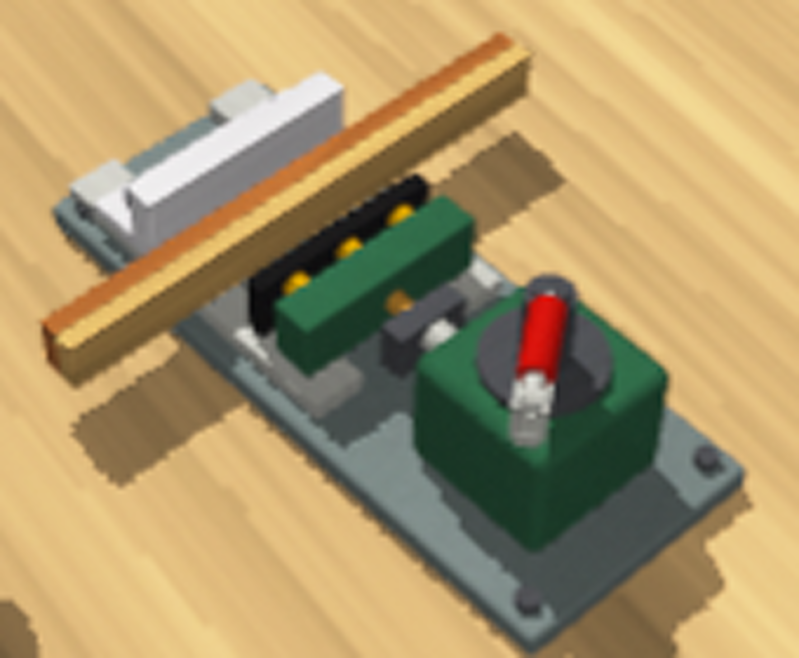

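Run:
```python
from h import *
a=cam("scene");b=cam("side")
g,r=tri(a,(285.2,257),b,(345.05,260.9));print("grip",g,r)
A=[(276,272),(303,289),(321,264),(292,250)]
S=[(230+x/4.7,190+y/4.7) for x,y in[(540,455),(665,380),(545,288),(416,372)]]
for n,c,P in(("sc",a,A),("sd",b,S)):
    q=np.array([onz(c,p,0.1)[:2] for p in P]);print(n,q,q.mean(0),[np.linalg.norm(q[i]-q[i-1]) for i in range(4)])
    print(onz(c,(285.2,257) if n=="sc" else (345.05,260.9),.155))
# sleeve ends & hinge knuckle
print("hinge sc",onz(a,(250+98/5,180+395/5),.155),"sd",onz(b,(230+533/4.7,190+395/4.7),.155))
# batten top edge (z=.066) far edge
for c,P,o,s in((a,[(205,78),(728,318)],(250,180),5),(b,[(45,325),(503,35)],(230,190),4.7)):
    q=[onz(c,(o[0]+x/s,o[1]+y/s),.066) for x,y in P];d=q[1]-q[0];print("batten",q,np.linalg.norm(d),np.degrees(np.arctan2(d[1],d[0])))
```

```text
grip [ 0.5017614 -0.0754166  0.1588516] 0.0005160819081828451
sc [[ 0.48636783 -0.1015661 ]
 [ 0.57618059 -0.09920033]
 [ 0.56990086 -0.00952584]
 [ 0.47842585 -0.02091585]] [ 0.52771878 -0.05780203] [np.float64(0.08104034315907144), np.float64(0.08984390659809514), np.float64(0.08989409687650139), np.float64(0.09218139449198567)]
[ 0.50006737 -0.07348703  0.155     ]
sd [[ 0.48514356 -0.1021356 ]
 [ 0.56933194 -0.10164438]
 [ 0.55807411 -0.01501984]
 [ 0.46594165 -0.02196782]] [ 0.51962282 -0.06019191] [np.float64(0.08243534061707106), np.float64(0.0841898109860361), np.float64(0.08735301255587717), np.float64(0.09239407148447859)]
[ 0.50398602 -0.07330384  0.155     ]
hinge sc [ 0.47093538 -0.1023522   0.155     ] sd [ 0.47622698 -0.10204822  0.155     ]
batten [array([0.33997586, 0.1491349 , 0.066     ]), array([0.69342819, 0.18919434, 0.066     ])] 0.35571521408457285 6.46617472291282
batten [array([0.33513447, 0.1452448 , 0.066     ]), array([0.69012783, 0.18853383, 0.066     ])] 0.35762302305537025 6.95250518247918
```

Run:
```python
from h import *
a=cam("scene");b=cam("side")
sc=lambda x,y:(250+x/5,180+y/5)
sd=lambda x,y:(230+x/4.7,190+y/4.7)
for n,p,q in[("disc",(240,430),(545,360)),("fenceL",(348,88),(133,192)),("fenceR",(570,190),(325,73)),("blkL",(278,235),(278,298)),("blkR",(468,318),(445,200)),("blkLf",(257,265),(305,325)),("blkRf",(455,348),(474,217))]:
    P,e=tri(a,sc(*p),b,sd(*q));print(n,P.round(4),round(e,4))
    if n=="disc": print(onz(a,sc(*p),.106),onz(b,sd(*q),.106))
```

```text
disc [ 0.5247 -0.0547  0.1031] 0.0032
[ 0.52527235 -0.05417895  0.106     ] [ 0.52293327 -0.05829866  0.106     ]
fenceL [0.4217 0.189  0.0804] 0.005
fenceR [0.5714 0.2093 0.0765] 0.0082
blkL [0.4491 0.0811 0.0712] 0.0042
blkR [0.573  0.0962 0.0679] 0.005
blkLf [0.4512 0.0578 0.0692] 0.004
blkRf [0.5785 0.0752 0.068 ] 0.0045
```

```bash
cat >> h.py <<'E'
def plan(targets,yaws=None,s=None):
    """world TCP targets (tool down) + tool-x yaw deg -> rows units"""
    s=s or observe(); R0=R.from_rotvec(s["tcp_rot"]); p0=s["eef_pos"]; out=[]
    for i,P in enumerate(targets):
        t=R0.inv().apply(np.array(P)-p0)/.025
        a=np.zeros(3)
        if yaws is not None:
            y=np.radians(yaws[i]); Rt=R.from_matrix(np.array([[np.cos(y),np.sin(y),0],[np.sin(y),-np.cos(y),0],[0,0,-1]]).T)
            a=np.degrees((R0.inv()*Rt).as_rotvec())/6
        out.append([round(float(v),2) for v in [*a,*t]])
    return out
E
python3 - <<'E'
from h import *
print(plan([(.502,-.0735,.235)],[44]))
E
```

```text
[[-0.0, 0.0, 18.67, -19.54, -18.52, -0.15]]
```

Emit:
move_arm(rows=[[0,0,1.5,-1.6,-1.5,-0.2,0.7],[0,0,3,-3.2,-3,-0.2,0.7],[0,0,4.5,-4.8,-4.5,-0.2,0.7],[0,0,5.5,-6.2,-5.9,-0.2,0.7],[0,0,6.6,-7.4,-7,-0.2,0.7],[0,0,7.7,-8.6,-8.2,-0.2,0.7],[0,0,8.8,-9.8,-9.3,-0.2,0.7],[0,0,9.9,-11,-10.4,-0.2,0.7],[0,0,11,-12.2,-11.5,-0.2,0.7],[0,0,12,-13.4,-12.6,-0.2,0.7],[0,0,13,-14.5,-13.7,-0.2,0.7],[0,0,14,-15.5,-14.7,-0.2,0.7]])

```text
t: 1.45
eef_pos: [0.4363, 0.0846, 0.2366]
tcp_rot: [2.546, 1.839, 0.001]
wrist_force: [0.4, 0.7, -0.1]
opening: 0.0595
```

Run:
```python
from h import *
print(observe()["eef_pos"],plan([(.502,-.0735,.235)],[44]))
```

```text
[0.43630449 0.08463405 0.23660687] [[0.01, -0.0, 4.61, -5.18, 4.48, 0.07]]
```

Emit:
move_arm(rows=[[0,0,1,-1.1,1,0,0.7],[0,0,2,-2.2,1.9,0,0.7],[0,0,3,-3.3,2.9,0,0.7],[0,0,4,-4.3,3.8,0,0.7],[0,0,4.6,-5,4.3,0,0.7],[0,0,4.6,-5.2,4.5,0,0.7],[0,0,4.6,-5.2,4.5,0,0.7],[0,0,4.6,-5.2,4.5,0,0.7]])

```text
t: 2.12
eef_pos: [0.502, -0.0736, 0.2367]
tcp_rot: [-2.911, -1.181, -0.001]
wrist_force: [0.3, -0.2, 0.4]
opening: 0.0596
```

Run:
```python
from h import *
s=observe();print(s["eef_pos"],s["tcp_rot"],s["joint_pos"])
w=cam("wrist","w1");b=cam("side","sd2");a=cam("scene","sc2")
print(w["eye"])
```

```text
[ 0.5019923  -0.07357297  0.23670249] [-2.91097822e+00 -1.18102027e+00 -1.31681856e-03] [-4.04268489e-01 -1.78325819e-01 -1.68970427e-01  1.57967444e+00
  7.07359967e-04  1.96648187e+00]
[ 0.54897942 -0.02718127  0.37944787]
```

View pics/w1.png

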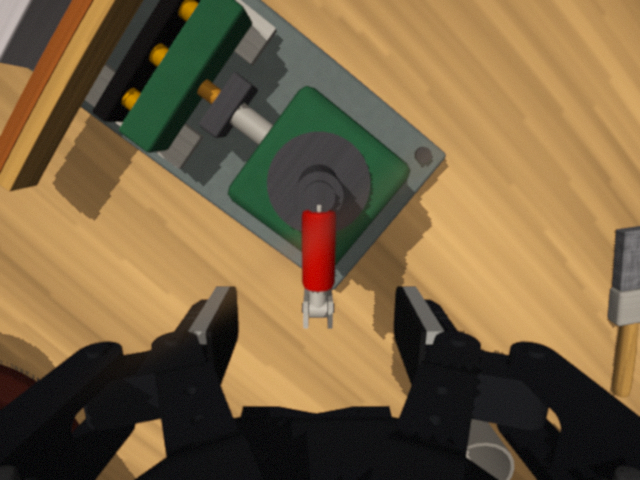

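The wrist view shows the bearing disc centred at (320,187), the sleeve spanning rows 210 to 290 at column 319, and the hinge fork near (318,307). The handle lines up with the tool's x axis.

Run:
```python
from h import *
w=cam("wrist")
m=redmask(w,(280,190,80,120));ys,xs=np.nonzero(m);print(xs.mean(),ys.mean(),cv2.minAreaRect(np.stack([xs,ys],1).astype(np.float32)))
rc=cv2.minAreaRect(np.stack([xs,ys],1).astype(np.float32))
print("sleeve",onz(w,rc[0],.160),onz(w,(319,212),.155),onz(w,(319,289),.155))
g=cv2.cvtColor(w["pixels"],cv2.COLOR_BGR2HSV); dm=((g[...,1]<60)&(g[...,2]<90)).astype(np.uint8);dm[:,:260]=0;dm[:,380:]=0;dm[:125]=0;dm[250:]=0
ct=max(cv2.findContours(dm,0,2)[0],key=cv2.contourArea);print(cv2.minEnclosingCircle(ct))
c=cv2.minEnclosingCircle(ct)[0];print("disc",onz(w,c,.106)); print("hinge",onz(w,(318,307),.155))
gm=greenmask(w,(220,80,200,190));ct=max(cv2.findContours(gm,0,2)[0],key=cv2.contourArea);r=cv2.minAreaRect(cv2.convexHull(ct));print(r)
bp=np.array([onz(w,p,.1)[:2] for p in cv2.boxPoints(r)]);print(bp,bp.mean(0),[np.linalg.norm(bp[i]-bp[i-1]) for i in range(4)],[np.degrees(np.arctan2(*(bp[i]-bp[i-1])[::-1])) for i in range(4)])
```

```text
318.3549319026001 250.48617416425918 ((319.0, 251.0), (80.0, 32.0), 90.0)
sleeve [ 0.50109073 -0.07563353  0.16      ] [ 0.51695328 -0.06017276  0.155     ] [ 0.4825578  -0.09382522  0.155     ]
((319.05224609375, 183.8134307861328), 51.9234733581543)
disc [ 0.52430081 -0.05360126  0.106     ]
hinge [ 0.47349702 -0.10182235  0.155     ]
((319.2222595214844, 178.51141357421875), (136.35687255859375, 137.79718017578125), 36.63410949707031)
[[ 4.71247645e-01 -9.66546142e-03]
 [ 5.66306699e-01  4.37876333e-06]
 [ 5.81127353e-01 -9.27035623e-02]
 [ 4.82049359e-01 -1.09555607e-01]] [ 0.52518276 -0.05298006] [np.float64(0.10047247534753617), np.float64(0.09554961852063552), np.float64(0.09388511134486725), np.float64(0.10050094733189607)] [np.float64(96.17175080713153), np.float64(5.808407866517971), np.float64(-80.91732585043215), np.float64(-170.3470165679661)]
```

Run:
```python
from h import *
print(plan([(.5014,-.0756,.138)],[43.7]))
```

```text
[[0.01, -0.01, 0.09, -0.1, 0.05, 3.96]]
```

Emit:
move_arm(newtons=30, rows=[[0,0,0.1,-0.1,0.05,1,0.7],[0,0,0.1,-0.1,0.05,2,0.7],[0,0,0.1,-0.1,0.05,3,0.7],[0,0,0.1,-0.1,0.05,3.6,0.7],[0,0,0.1,-0.1,0.05,3.95,0.7],[0,0,0.1,-0.1,0.05,3.95,0.4],[0,0,0.1,-0.1,0.05,3.95,0],[0,0,0.1,-0.1,0.05,3.95,0],[0,0,0.1,-0.1,0.05,3.95,0],[0,0,0.1,-0.1,0.05,3.95,0]])

```text
t: 3.15
eef_pos: [0.5021, -0.0757, 0.1396]
tcp_rot: [2.915, 1.167, 0.005]
wrist_force: [0.8, 1.7, 3.5]
opening: 0.0192
```

Run:
```python
from h import *
s=observe();print(s["wrist_force"],s["moment"],s["opening"])
cam("wrist","w2")
P0=s["eef_pos"];d=np.array([np.cos(np.radians(43.7)),np.sin(np.radians(43.7)),0]);z=np.array([0,0,1])
# arc: grip rel hinge 38*(cos f, sin f)
print(plan([P0-d*.038*(1-np.cos(f))+z*.038*np.sin(f) for f in np.radians([8,16,24,32,40,48,56,64,72,80,86,90])]))
```

```text
[0.7871443  1.68547319 3.45589038] [ 0.28437312 -0.00038766  0.02748723] 0.01915934236664121
[[0.0, 0.0, 0.0, -0.02, 0.0, -0.22], [0.0, 0.0, 0.0, -0.06, 0.0, -0.42], [0.0, 0.0, 0.0, -0.13, 0.0, -0.62], [0.0, 0.0, 0.0, -0.23, 0.0, -0.81], [0.0, 0.0, 0.0, -0.35, 0.0, -0.98], [0.0, 0.0, 0.0, -0.5, 0.0, -1.13], [0.0, 0.0, 0.0, -0.67, 0.0, -1.27], [0.0, 0.0, 0.0, -0.85, 0.01, -1.37], [0.0, 0.0, 0.0, -1.05, 0.01, -1.45], [0.0, 0.0, 0.0, -1.25, 0.01, -1.5], [0.0, 0.0, 0.0, -1.41, 0.01, -1.52], [0.0, 0.0, 0.0, -1.52, 0.01, -1.53]]
```

View pics/w2.png

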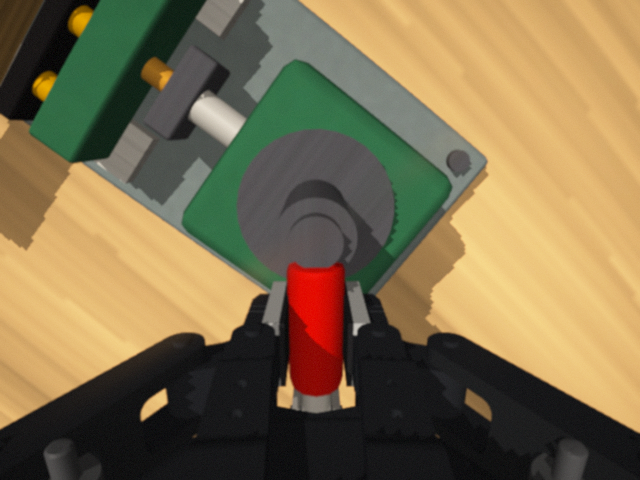

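The jaws are closed on the sleeve (columns 290 to 343) at an opening of 19 mm, so the grasp holds. Now I'll swing it up along the arc.

Emit:
move_arm(rows=[[0,0,0,0,0,-0.22,0],[0,0,0,-0.06,0,-0.42,0],[0,0,0,-0.13,0,-0.62,0],[0,0,0,-0.23,0,-0.81,0],[0,0,0,-0.35,0,-0.98,0],[0,0,0,-0.5,0,-1.13,0],[0,0,0,-0.67,0,-1.27,0],[0,0,0,-0.85,0,-1.37,0],[0,0,0,-1.05,0,-1.45,0],[0,0,0,-1.25,0,-1.5,0],[0,0,0,-1.42,0,-1.52,0],[0,0,0,-1.55,0,-1.52,0]])

```text
t: 4.2
eef_pos: [0.4747, -0.1017, 0.1792]
tcp_rot: [2.915, 1.168, 0.011]
wrist_force: [7.0, 9.5, 2.7]
opening: 0.0176
```

Run:
```python
from h import *
s=observe();print(s["wrist_force"],s["moment"],s["opening"])
cam("wrist","w3");b=cam("side");a=cam("scene")
crop(b,270,190,130,140,4,"sd3");crop(a,220,200,130,110,5,"sc3")
x=np.hstack([cv2.resize(cv2.imread("pics/sd3.png"),(390,420)),cv2.resize(cv2.imread("pics/sc3.png"),(400,420))]);cv2.imwrite("pics/m3.png",x)
```

```text
[6.95122373 9.52638742 2.73733288] [ 1.90396145 -1.65933824  0.00929325] 0.01763383867145632
```

View pics/m3.png

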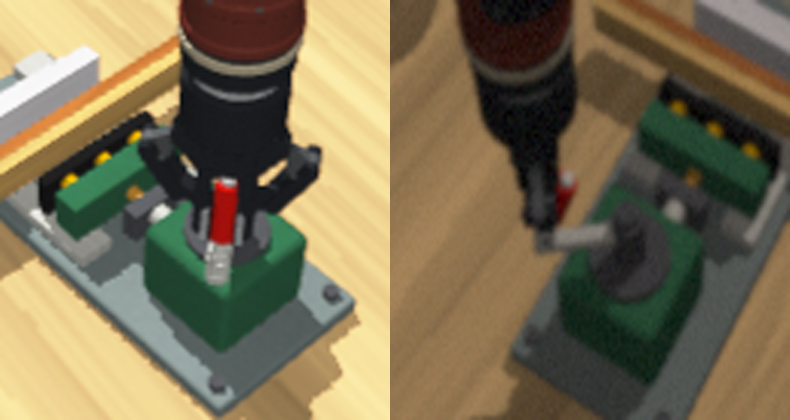

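View pics/w3.png

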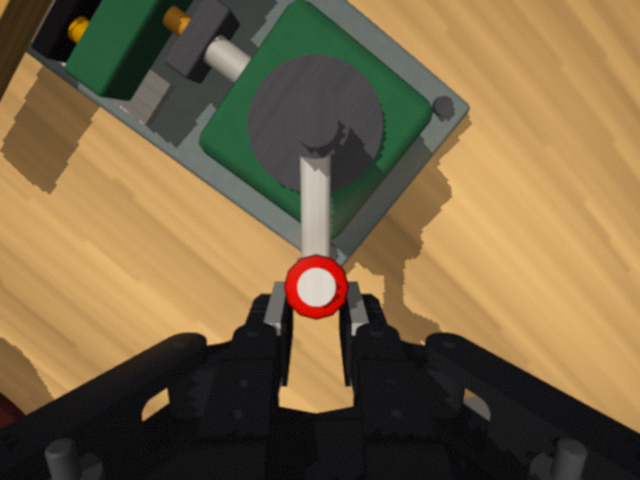

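Run:
```python
from h import *
w=cam("wrist");s=observe();print(s["wrist_force"])
for z in(.21,.217,.225):print(onz(w,(316.5,287),z))
print(proj(w,[[.4739,-.1019,.155],[.4739,-.1019,.221],s["eef_pos"]]))
b=cam("side");a=cam("scene")
m=redmask(b,(330,220,30,80));ys,xs=np.nonzero(m);print("side red",xs.mean(),ys.min(),ys.max())
print("upright proj",proj(b,[[.4739,-.1019,z] for z in(.169,.193,.217)]))
for y in range(ys.min(),ys.max()+1,3):print(y,xs[ys==y].mean())
```

```text
[ 3.82351472  3.6316364  -0.79829107]
[ 0.48819362 -0.0884274   0.21      ]
[ 0.49024434 -0.08641448  0.217     ]
[ 0.49258801 -0.084114    0.225     ]
[[315.53417674 280.9710291 ]
 [316.24836793 363.6272306 ]
 [317.22035124 302.88559859]]
side red 344.07971014492756 251 270
upright proj [[342.95060243 270.59898964]
 [343.62184483 263.80262332]
 [344.31528183 256.77196852]]
251 342.0
254 344.5
257 344.5
260 344.5
263 344.0
266 343.5
269 343.5
```

The wrist view puts the handle's top at (316,287), about 20 mm inward of the hinge. The sleeve slid in the pads and the fold is only about 70 degrees. I'll re-centre the grip, then tilt the tool about the hinge to bring the handle upright.

Emit:
move_arm(newtons=45, rows=[[0,0,0,0,0,0,0.4],[0,0,0,0,0,0,0.4],[0,0,0,0.25,0,0.1,0.4],[0,0,0,0.55,0,0.2,0.4],[0,0,0,0.55,0,0.2,0.3],[0,0,0,0.55,0,0.2,0],[0,0,0,0.55,0,0.2,0],[0,0,0,0.55,0,0.2,0]])

```text
t: 5.17
eef_pos: [0.4847, -0.0922, 0.1741]
tcp_rot: [2.915, 1.168, 0.01]
wrist_force: [3.7, 2.2, -2.0]
opening: 0.0187
```

Run:
```python
from h import *
s=observe();print(s["wrist_force"],s["moment"],s["opening"])
w=cam("wrist","w4")
R0=R.from_rotvec(s["tcp_rot"]);H=np.array([.4739,-.1019,.155])
print("H in tool",R0.inv().apply(H-s["eef_pos"])*1000)
for an in(4,8,12,16,20,24):
    q=R.from_rotvec([0,np.radians(an),0]);h=R0.inv().apply(H-s["eef_pos"]);print(an/6,((h-q.apply(h))/.025).round(2))
```

```text
[ 3.71456799  2.24198896 -2.01279439] [ 0.67929232 -0.65901537 -0.02681733] 0.01868895859894922
H in tool [-14.5563666   -0.50521819  18.99911697]
0.6666666666666666 [-0.05  0.   -0.04]
1.3333333333333333 [-0.11 -0.   -0.07]
2.0 [-0.17 -0.   -0.1 ]
2.6666666666666665 [-0.23  0.   -0.13]
3.3333333333333335 [-0.3  -0.   -0.15]
4.0 [-0.36  0.   -0.17]
```

View pics/w4.png

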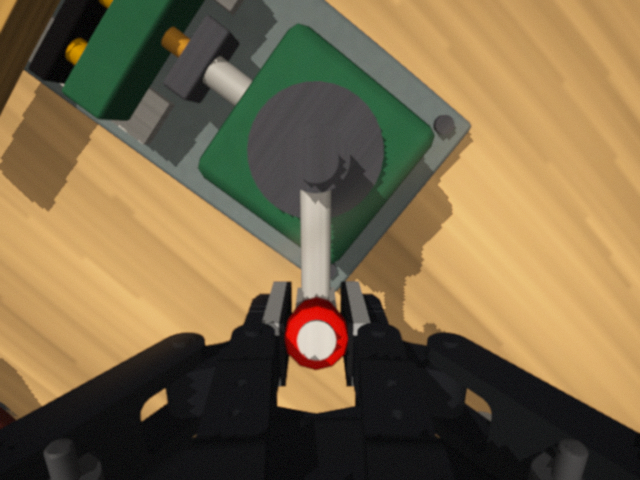

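The sleeve is now centred between the pads, with its top at (316,340). Next is the tilt about the hinge.

Emit:
move_arm(rows=[[0,0.5,0,-0.04,0,-0.03,0],[0,1,0,-0.08,0,-0.05,0],[0,1.5,0,-0.12,0,-0.08,0],[0,2,0,-0.17,0,-0.1,0],[0,2.5,0,-0.22,0,-0.12,0],[0,3,0,-0.27,0,-0.14,0],[0,3.5,0,-0.32,0,-0.16,0],[0,3.7,0,-0.35,0,-0.16,0],[0,3.7,0,-0.37,0,-0.16,0]])

```text
t: 5.97
eef_pos: [0.4786, -0.098, 0.1785]
tcp_rot: [-2.734, -1.096, -0.555]
wrist_force: [15.5, 11.9, -3.7]
opening: 0.0191
```

Run:
```python
from h import *
s=observe();print(s["wrist_force"],s["moment"],s["opening"])
w=cam("wrist","w5");b=cam("side");a=cam("scene")
for n,c,roi in(("sd",b,(320,220,45,80)),("sc",a,(255,220,50,60))):
    m=redmask(c,roi);ys,xs=np.nonzero(m);print(n,len(xs),xs.mean(),ys.mean(),[(y,round(xs[ys==y].mean(),1)) for y in range(ys.min(),ys.max()+1,3)])
    print(proj(c,[[.4739,-.1019,z] for z in(.169,.193,.217)]))
crop(b,270,190,130,140,4,"sd5");crop(a,220,200,130,110,5,"sc5")
x=np.hstack([cv2.resize(cv2.imread("pics/sd5.png"),(390,420)),cv2.resize(cv2.imread("pics/sc5.png"),(400,420))]);cv2.imwrite("pics/m5.png",x)
```

```text
[15.49264474 11.94695251 -3.74008763] [ 1.65814215 -2.09104393 -0.1323778 ] 0.019086341196884408
sd 62 343.43548387096774 268.46774193548384 [(265, np.float64(343.5)), (268, np.float64(343.5)), (271, np.float64(343.5))]
[[342.95060243 270.59898964]
 [343.62184483 263.80262332]
 [344.31528183 256.77196852]]
sc 3 270.6666666666667 248.66666666666666 [(248, np.float64(271.0))]
[[270.11790319 256.72275091]
 [269.29091532 251.90223544]
 [268.43528316 246.91004073]]
```

View pics/m5.png

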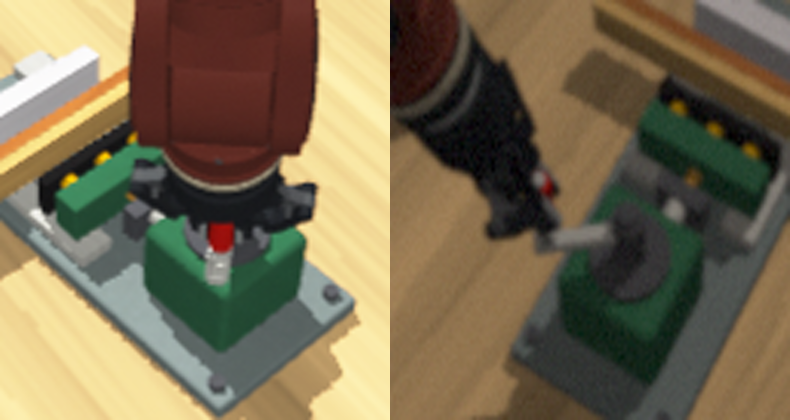

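View pics/w5.png

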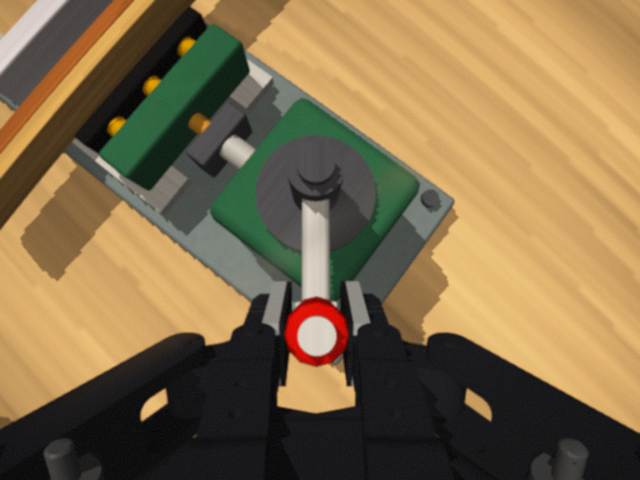

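Run:
```python
from h import *
w=cam("wrist");s=observe();print(s["wrist_force"])
for z in(.215,.222):print(onz(w,(316.5,334),z)-[.4739,-.1019,0])
R0=R.from_rotvec(s["tcp_rot"]);print(np.degrees(np.arccos(-R0.as_matrix()[2,2])))
print(plan([(.4739+.0014,-.1019+.0014,.176)],[43.7]))
```

```text
[12.25432721  7.51904201 -1.47949868]
[-0.0012057  -0.00096563  0.215     ]
[-0.00065585 -0.00038611  0.222     ]
22.70860443069981
[[0.04, -3.78, 0.01, -0.2, -0.02, 0.02]]
```

The handle's top now lies within 1 mm over the hinge, so it is upright. I'll regrip with the tool vertical.

Emit:
move_arm(newtons=60, rows=[[0,0,0,0,0,0,0.4],[0,0,0,0,0,0,0.4],[0,-1,0,-0.05,0,0,0.4],[0,-2,0,-0.1,0,0,0.4],[0,-3,0,-0.15,0,0,0.4],[0,-3.8,0,-0.2,0,0,0.4],[0,-3.8,0,-0.2,0,0,0.3],[0,-3.8,0,-0.2,0,0,0],[0,-3.8,0,-0.2,0,0,0],[0,-3.8,0,-0.2,0,0,0]])

```text
t: 7.0
eef_pos: [0.4759, -0.1006, 0.1766]
tcp_rot: [2.914, 1.168, 0.008]
wrist_force: [7.4, 6.1, -0.1]
opening: 0.0187
```

Run:
```python
from h import *
s=observe();print(s["wrist_force"],s["moment"],s["opening"])
w=cam("wrist","w6")
for z in(.215,.222):print(onz(w,(316.5,358),z)-[.4739,-.1019,0])
```

```text
[ 7.39889684  6.05932141 -0.12702997] [ 1.3831136  -1.26909655 -0.0355911 ] 0.01865509205772323
[0.00131427 0.00135733 0.215     ]
[0.00448685 0.00444475 0.222     ]
```

View pics/w6.png

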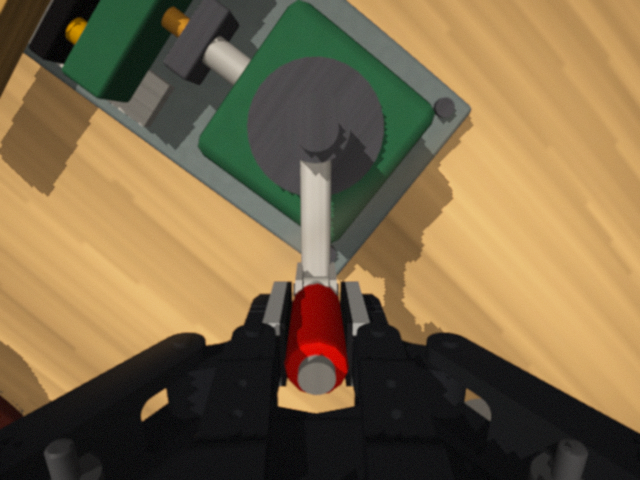

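```bash
cat >> h.py <<'E'
AX=np.array([.5245,-.0535])
def wind(th0,th1,y0,y1,n,off=.0023,r=.0697,z=.1765):
    T=[];Y=[]
    for i in range(1,n+1):
        f=i/n;t=np.radians(th0+(th1-th0)*f);y=y0+(y1-y0)*f;yr=np.radians(y)
        p=AX+r*np.array([np.cos(t),np.sin(t)])+off*np.array([np.cos(yr),np.sin(yr)])
        T.append((*p,z));Y.append(y)
    for q in plan(T,Y):print(q)
E
python3 - <<'E'
from h import *
wind(223.7,163.7,43.7,67,12)
E
```

```text
[0.04, -0.04, -0.33, 0.02, -0.26, 0.0]
[0.04, -0.03, -0.65, 0.05, -0.51, 0.0]
[0.04, -0.03, -0.98, 0.1, -0.75, 0.0]
[0.04, -0.03, -1.3, 0.18, -0.98, 0.0]
[0.04, -0.03, -1.62, 0.27, -1.21, 0.0]
[0.04, -0.03, -1.95, 0.38, -1.43, -0.0]
[0.04, -0.03, -2.27, 0.51, -1.64, -0.0]
[0.04, -0.03, -2.59, 0.66, -1.83, -0.0]
[0.04, -0.03, -2.92, 0.82, -2.02, -0.0]
[0.05, -0.03, -3.24, 1.0, -2.18, -0.0]
[0.05, -0.03, -3.56, 1.19, -2.34, -0.0]
[0.05, -0.03, -3.89, 1.39, -2.47, -0.0]
```

Emit:
move_arm(rows=[[0,0,-0.33,0.02,-0.26,0,0],[0,0,-0.65,0.05,-0.51,0,0],[0,0,-0.98,0.1,-0.75,0,0],[0,0,-1.3,0.18,-0.98,0,0],[0,0,-1.62,0.27,-1.21,0,0],[0,0,-1.95,0.38,-1.43,0,0],[0,0,-2.27,0.51,-1.64,0,0],[0,0,-2.6,0.66,-1.83,0,0],[0,0,-2.92,0.82,-2.02,0,0],[0,0,-3.24,1,-2.18,0,0],[0,0,-3.56,1.19,-2.34,0,0],[0,0,-3.9,1.39,-2.47,0,0]])

```text
t: 8.05
eef_pos: [0.4576, -0.034, 0.1766]
tcp_rot: [2.615, 1.731, 0.006]
wrist_force: [-3.4, -8.1, 1.8]
opening: 0.0183
```

```bash
cat >> h.py <<'E'
def rep(name=None):
    s=observe();p=s["eef_pos"];R0=R.from_rotvec(s["tcp_rot"]).as_matrix();xd=R0[:2,0]
    d=p[:2]-.0023*xd-AX;th=np.degrees(np.arctan2(d[1],d[0]));f=s["wrist_force"]
    u=d/np.linalg.norm(d);t=np.array([u[1],-u[0]])
    print("t",round(s["t"],2),"th",round(th%360,1),"r",round(np.linalg.norm(d)*1e3,1),"yaw",np.degrees(np.arctan2(xd[1],xd[0])).round(1),"F rad",round(f[:2]@u,1),"tan(cw)",round(f[:2]@t,1),"z",round(f[2],1),"open",round(s["opening"],4),"j6",round(s["joint_pos"][5],2))
    if name:return cam("wrist",name)
E
python3 - <<'E'
from h import *
rep("w7")
E
```

```text
t 8.05 th 165.6 r 70.0 yaw 67.0 F rad 1.3 tan(cw) -8.7 z 1.8 open 0.0183 j6 1.61
```

View pics/w7.png

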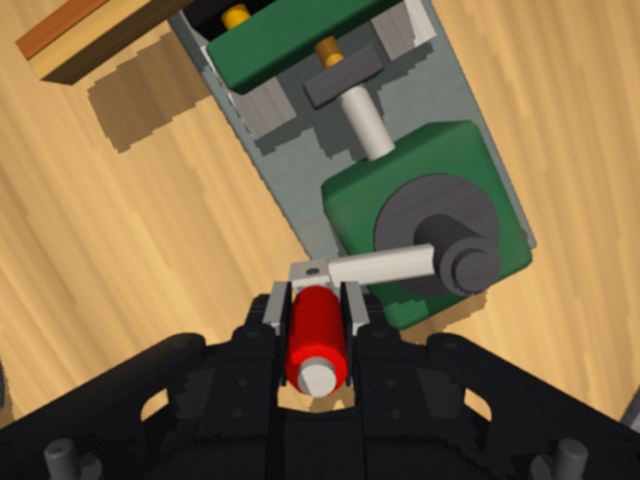

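The handle is still upright and the arm tracks the crank. Tangential force is −8.7 N (free winding) and radial force is small. The yellow pin is still long and the jaw has moved forward.

Run:
```python
from h import *
wind(165.6,135,67,97,8)
```

```text
[0.06, -0.01, -0.59, 0.14, -0.01, 0.0]
[0.06, -0.01, -1.22, 0.33, -0.02, 0.0]
[0.06, -0.01, -1.84, 0.52, -0.03, 0.0]
[0.06, -0.0, -2.47, 0.7, -0.02, 0.0]
[0.06, -0.0, -3.09, 0.88, 0.01, 0.0]
[0.06, -0.0, -3.72, 1.06, 0.04, 0.0]
[0.06, 0.0, -4.34, 1.24, 0.09, 0.01]
[0.06, 0.0, -4.97, 1.41, 0.15, 0.01]
```

Emit:
move_arm(rows=[[0,0,-0.6,0.14,-0.01,0,0],[0,0,-1.2,0.33,-0.02,0,0],[0,0,-1.85,0.52,-0.03,0,0],[0,0,-2.5,0.7,-0.02,0,0],[0,0,-3.1,0.88,0.01,0,0],[0,0,-3.7,1.06,0.04,0,0],[0,0,-4.3,1.24,0.09,0,0],[0,0,-5,1.41,0.15,0,0]])

```text
t: 8.77
eef_pos: [0.4729, -0.0029, 0.1765]
tcp_rot: [2.075, 2.354, 0.002]
wrist_force: [-11.7, -2.0, 5.9]
opening: 0.0184
```

Run:
```python
from h import *
rep("w8");b=cam("side");crop(b,230,190,170,140,4.7,"sd8")
```

```text
t 8.77 th 136.7 r 70.5 yaw 97.2 F rad 7.2 tan(cw) -9.5 z 5.9 open 0.0184 j6 1.16
```

View pics/w8.png

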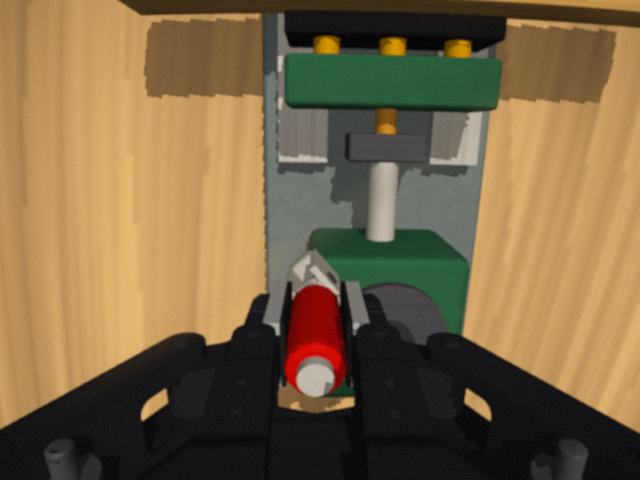

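View pics/sd8.png

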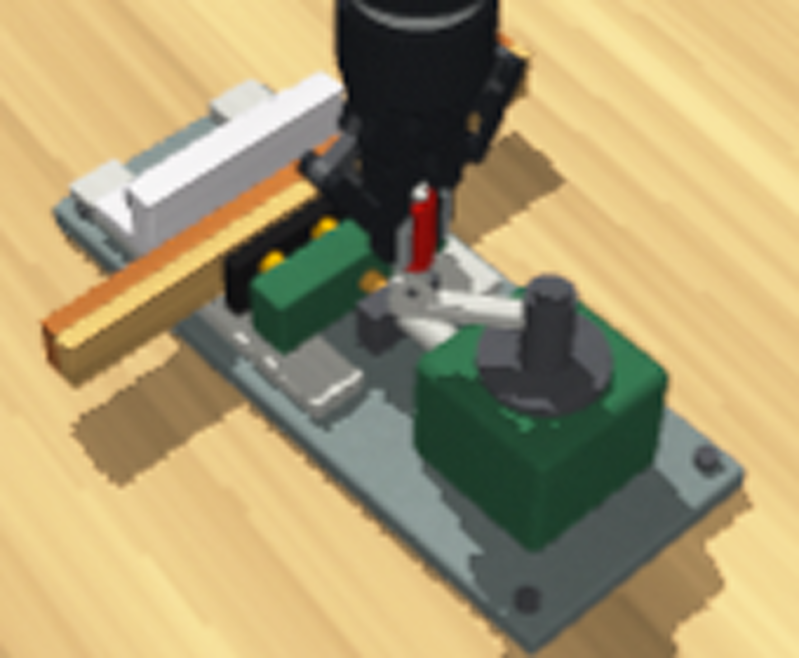

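```bash
python3 - <<'E'
from h import *
w=cam("wrist");th=np.radians(136.7)
H=np.array([*(AX+.07*np.array([np.cos(th),np.sin(th)])),.155])
print(H,proj(w,[H,H+[0,0,.066],H+[0,0,.038]]))
print(onz(w,(315,376),.221)-H, "knuckle",onz(w,(314,268),.16)-H)
E
python3 - <<'E'
import cv2
i=cv2.imread("pics/w8.png")[220:410,240:470];cv2.imwrite("pics/w8c.png",cv2.resize(i,None,fx=3,fy=3,interpolation=2))
E
```

```text
[ 0.47355591 -0.00549272  0.155     ] [[316.01073126 289.95612552]
 [316.97945168 379.55158505]
 [316.46347774 331.85282919]]
[-0.00071938  0.00111962  0.066     ] knuckle [-0.00242866  0.01204558  0.005     ]
```

View pics/w8c.png

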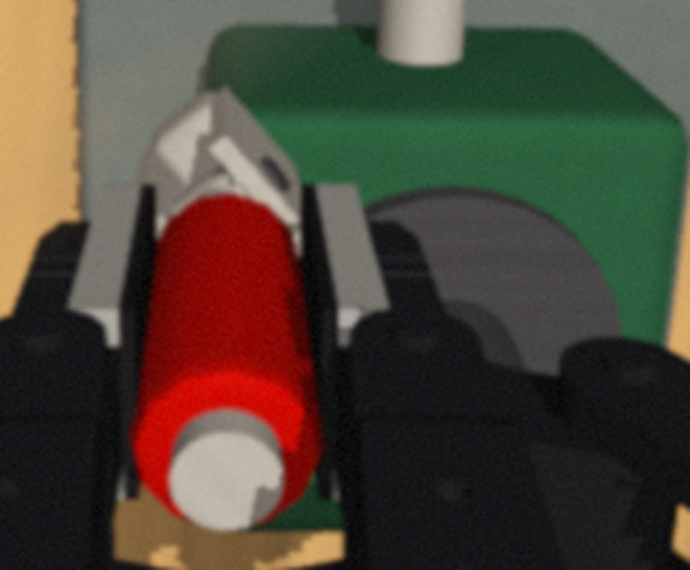

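The pins are at full length (yellow at rows 37 to 53). The pad is just short of the batten, and the batten has not moved. Winding on.

Run:
```python
from h import *
wind(136.7,108,97.2,97.2,6,r=.0703)
```

```text
[0.04, 0.0, -0.01, 0.12, 0.17, 0.0]
[0.04, 0.0, -0.01, 0.25, 0.37, 0.0]
[0.04, 0.0, -0.01, 0.35, 0.58, 0.0]
[0.04, 0.0, -0.01, 0.45, 0.79, 0.01]
[0.04, 0.0, -0.01, 0.52, 1.02, 0.01]
[0.04, 0.0, -0.01, 0.57, 1.24, 0.01]
```

Emit:
move_arm(rows=[[0,0,0,0.12,0.17,0,0],[0,0,0,0.25,0.37,0,0],[0,0,0,0.35,0.58,0,0],[0,0,0,0.45,0.79,0,0],[0,0,0,0.52,1.02,0,0],[0,0,0,0.57,1.24,0,0]])

```text
t: 9.42
eef_pos: [0.5004, 0.015, 0.1765]
tcp_rot: [-2.081, -2.353, -0.004]
wrist_force: [-9.8, 0.5, 5.2]
opening: 0.0184
```

Run:
```python
from h import *
rep("w9");b=cam("side");crop(b,230,190,170,140,4.7,"sd9")
```

```text
t 9.42 th 109.8 r 70.3 yaw 97.0 F rad 3.8 tan(cw) -9.0 z 5.2 open 0.0184 j6 1.22
```

View pics/w9.png

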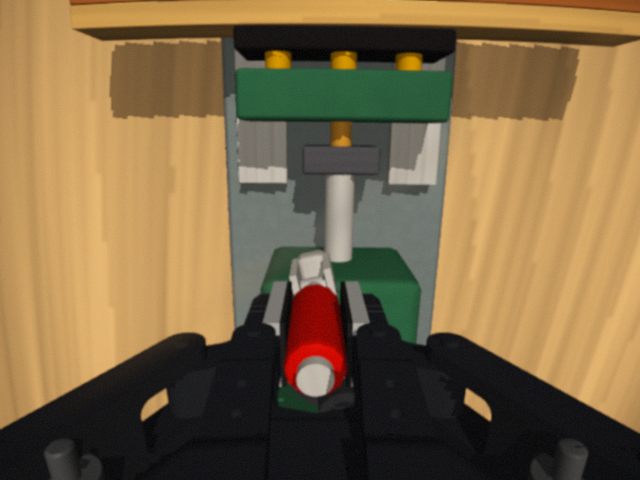

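View pics/sd9.png

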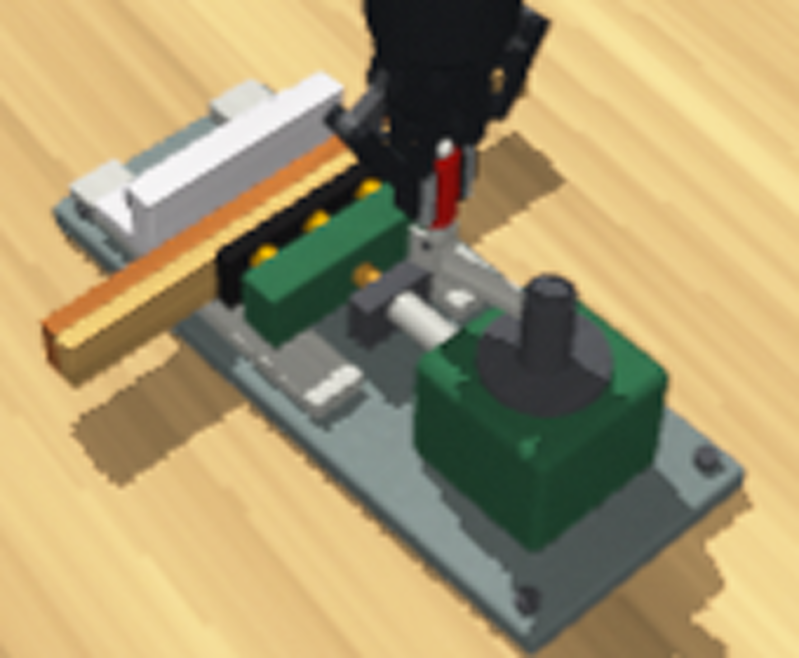

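Run:
```python
from h import *
wind(109.8,76,97,97,7,r=.0703)
```

```text
[0.03, -0.02, 0.0, 0.04, 0.2, 0.0]
[0.03, -0.02, 0.0, 0.06, 0.43, 0.0]
[0.03, -0.02, 0.0, 0.06, 0.67, 0.01]
[0.03, -0.02, 0.0, 0.04, 0.91, 0.01]
[0.03, -0.02, 0.0, 0.01, 1.14, 0.01]
[0.03, -0.02, 0.0, -0.05, 1.37, 0.01]
[0.03, -0.02, 0.0, -0.12, 1.6, 0.01]
```

Emit:
move_arm(rows=[[0,0,0,0.04,0.2,0,0],[0,0,0,0.06,0.43,0,0],[0,0,0,0.06,0.67,0,0],[0,0,0,0.04,0.91,0,0],[0,0,0,0.01,1.14,0,0],[0,0,0,-0.05,1.37,0,0],[0,0,0,-0.12,1.6,0,0]])

```text
t: 10.1
eef_pos: [0.5394, 0.0171, 0.1766]
tcp_rot: [-2.08, -2.349, -0.007]
wrist_force: [-9.5, 3.8, 4.3]
opening: 0.0184
```

```bash
cat >> h.py <<'E'
def pins(w):
    h=cv2.cvtColor(w["pixels"],cv2.COLOR_BGR2HSV);m=((h[...,0]>18)&(h[...,0]<30)&(h[...,1]>200)).astype(np.uint8);m[150:]=0
    n,_,st,_=cv2.connectedComponentsWithStats(m)
    for x in st[1:]:
        if x[4]>40 and x[2]<60:print("pin",x)
E
python3 - <<'E'
from h import *
pins({"pixels":cv2.imread("pics/w8.png")});pins({"pixels":cv2.imread("pics/w9.png")})
w=rep("w10");pins(w);b=cam("side");crop(b,230,190,170,140,4.7,"sd10")
E
```

```text
pin [313  34  29  20 474]
pin [378  36  30  19 473]
pin [443  39  30  19 475]
pin [264  50  29  18 456]
pin [330  50  29  19 473]
pin [395  52  29  18 456]
t 10.1 th 77.4 r 70.0 yaw 96.9 F rad 1.6 tan(cw) -10.1 z 4.3 open 0.0184 j6 1.24
pin [265  31  30  20 479]
pin [199  33  30  18 470]
pin [331  33  29  19 475]
```

View pics/w10.png

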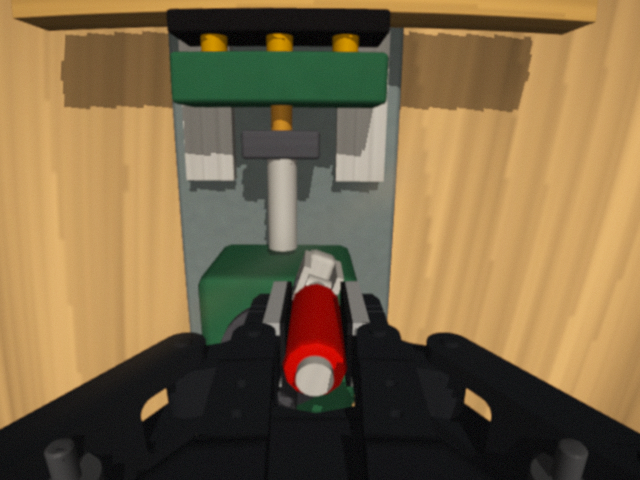

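View pics/sd10.png

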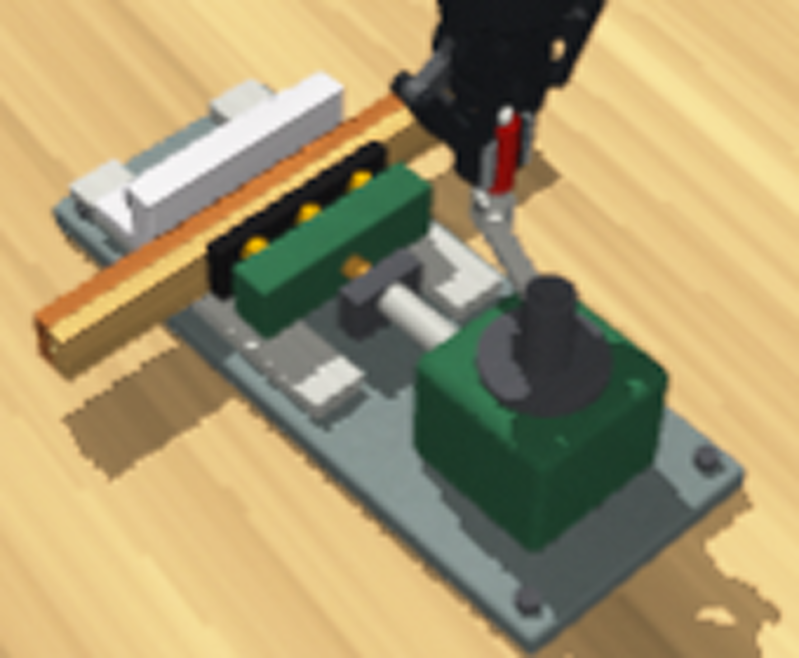

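Run:
```python
from h import *
wind(77.4,54,97,97,5,r=.0703)
```

```text
[0.02, -0.05, -0.01, -0.06, 0.18, 0.0]
[0.02, -0.05, -0.01, -0.16, 0.39, 0.0]
[0.02, -0.05, -0.01, -0.28, 0.58, 0.0]
[0.02, -0.05, -0.01, -0.42, 0.77, 0.0]
[0.02, -0.05, -0.01, -0.56, 0.94, 0.0]
```

Emit:
move_arm(rows=[[0,0,0,-0.06,0.18,0,0],[0,0,0,-0.16,0.39,0,0],[0,0,0,-0.28,0.58,0,0],[0,0,0,-0.42,0.77,0,0],[0,0,0,-0.56,0.94,0,0],[0,0,0,-0.56,0.94,0,0]])

```text
t: 10.7
eef_pos: [0.5648, 0.0055, 0.1766]
tcp_rot: [-2.081, -2.345, -0.013]
wrist_force: [-2.4, 4.5, 2.2]
opening: 0.0182
```

Run:
```python
from h import *
w=rep("w11");pins(w);b=cam("side");crop(b,230,190,170,140,4.7,"sd11")
```

```text
t 10.7 th 54.4 r 69.7 yaw 96.8 F rad 2.2 tan(cw) -4.6 z 2.2 open 0.0182 j6 1.22
pin [158   0  30  17 469]
pin [224   0  30  16 443]
pin [291   0  30  16 435]
```

View pics/w11.png

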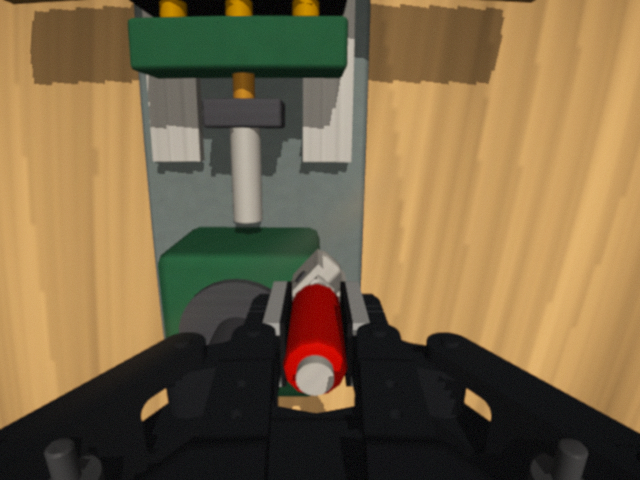

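View pics/sd11.png

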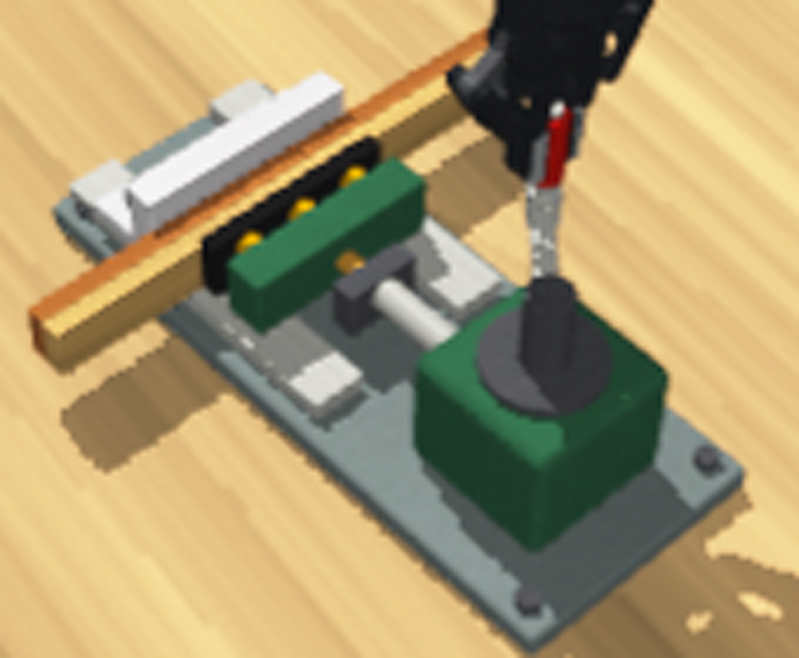

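```bash
cat >> h.py <<'E'
def prof(px,cols=(246,250,254,258)):
    # subpixel row of batten's rear top edge (bench->orange top) and top->front-face edges in side view: orange mask weighted
    h=cv2.cvtColor(px,cv2.COLOR_BGR2LAB).astype(float)
    o=[]
    for c in cols:
        a=h[235:285,c,1]; 
        w=np.clip(a-138,0,12)/12; o.append((w*np.arange(235,285)).sum()/w.sum() if w.sum() else 0)
    return np.round(o,2)
E
python3 - <<'E'
from h import *
import glob
b=cam("side")
for c in (246,254):print(cv2.cvtColor(b["pixels"],cv2.COLOR_BGR2LAB)[238:272,c].tolist())
E
```

```text
[[136, 124, 128], [101, 124, 127], [82, 125, 128], [92, 128, 135], [120, 131, 149], [144, 134, 157], [202, 133, 164], [204, 132, 165], [206, 132, 164], [206, 133, 164], [193, 136, 167], [165, 147, 171], [147, 155, 174], [148, 155, 175], [151, 153, 176], [163, 149, 176], [181, 136, 172], [211, 130, 175], [215, 129, 175], [216, 128, 176], [207, 131, 174], [116, 134, 158], [119, 135, 158], [119, 134, 158], [115, 134, 157], [115, 135, 157], [110, 133, 156], [103, 134, 155], [107, 133, 155], [131, 134, 158], [185, 134, 164], [206, 132, 164], [205, 132, 164], [204, 132, 165]]
[[142, 129, 128], [126, 127, 130], [112, 126, 130], [93, 125, 128], [89, 125, 128], [102, 131, 137], [146, 145, 160], [146, 154, 174], [147, 155, 174], [151, 154, 175], [165, 149, 177], [180, 136, 172], [209, 131, 175], [213, 130, 175], [214, 129, 175], [204, 132, 175], [114, 134, 157], [118, 134, 158], [118, 134, 158], [115, 134, 158], [115, 134, 158], [112, 133, 156], [107, 134, 156], [110, 133, 156], [137, 134, 159], [188, 134, 164], [209, 131, 165], [206, 132, 165], [200, 134, 164], [198, 133, 164], [194, 134, 163], [171, 134, 161], [124, 133, 154], [123, 133, 153]]
```

```bash
cat >> h.py <<'E'
def bedge(c):
    L=cv2.cvtColor(c["pixels"],cv2.COLOR_BGR2LAB)[...,0].astype(float);o=[]
    for x in(244,246,248,250,252,254):
        col=L[240:280,x]; B=cv2.cvtColor(c["pixels"],cv2.COLOR_BGR2LAB)[240:280,x,2]
        k=[i for i in range(39) if col[i]>=160>col[i+1] and B[i]>=169]
        o.append(240+k[0]+(col[k[0]]-160)/(col[k[0]]-col[k[0]+1]) if k else np.nan)
    return np.round(o,2),np.nanmean(np.array(o)+0.588*(np.array([244,246,248,250,252,254])-249))
E
python3 - <<'E'
from h import *
b=cam("side");print(bedge(b))
y=np.array([-.127,.992,0])
P=np.array([.345,.11,.066]);q=proj(b,[P,P+.01*y,P+.18*np.array([.992,.127,0])]);print(q)
wind(54.4,38,97,97,4,r=.0703)
E
```

```text
(array([250.29, 249.28, 257.39,    nan, 254.53, 253.49]), np.float64(252.88070053450673))
[[249.78661697 266.00940234]
 [247.3903798  263.8025592 ]
 [301.66000416 231.90511655]]
[0.02, -0.08, -0.02, -0.12, 0.16, 0.0]
[0.02, -0.08, -0.02, -0.27, 0.29, 0.0]
[0.02, -0.08, -0.02, -0.43, 0.41, 0.0]
[0.02, -0.08, -0.02, -0.6, 0.52, 0.0]
```

```bash
cat >> h.py <<'E'
def bedge(c):
    lab=cv2.cvtColor(c["pixels"],cv2.COLOR_BGR2LAB).astype(float);L=lab[...,0];o=[];X=np.arange(246,264,2)
    for x in X:
        k=[i for i in range(238,275) if L[i,x]>=160>L[i+1,x] and lab[i-1,x,2]>=173 and L[i+2,x]<135]
        i=k[0] if k else None
        o.append(i+(L[i,x]-160)/(L[i,x]-L[i+1,x]) if k else np.nan)
    o=np.array(o);return np.round(o,2),round(np.nanmean(o+0.657*(X-254)),2)
E
python3 - <<'E'
from h import *
b=cam("side");print(bedge(b))
E
```

```text
(array([258.52, 257.39, 256.12, 254.54, 253.49, 252.36, 251.06, 249.53,
       248.48]), np.float64(253.5))
```

Emit:
move_arm(rows=[[0,0,0,-0.12,0.16,0,0],[0,0,0,-0.27,0.29,0,0],[0,0,0,-0.43,0.41,0,0],[0,0,0,-0.6,0.52,0,0]])

```text
t: 11.28
eef_pos: [0.5785, -0.0075, 0.1766]
tcp_rot: [-2.08, -2.345, -0.011]
wrist_force: [-8.3, 7.3, 4.5]
opening: 0.0187
```

Run:
```python
from h import *
w=rep("w12");pins(w);b=cam("side");crop(b,230,190,170,140,4.7,"sd12");print(bedge(b))
s=observe();R0=R.from_rotvec(s["tcp_rot"]);d=s["eef_pos"][:2]-.0023*R0.as_matrix()[:2,0]-AX;th=np.degrees(np.arctan2(d[1],d[0]))
wind(th,th-16,97,97,4,r=.0703)
```

```text
t 11.28 th 38.9 r 69.7 yaw 96.9 F rad -1.9 tan(cw) -10.9 z 4.5 open 0.0187 j6 1.21
(array([257.35, 256.13, 254.55, 253.47, 252.32, 251.08, 249.55, 248.45,
       247.31]), np.float64(252.25))
[0.01, -0.08, -0.03, -0.16, 0.12, 0.0]
[0.01, -0.08, -0.03, -0.34, 0.2, 0.0]
[0.01, -0.08, -0.03, -0.52, 0.27, 0.0]
[0.01, -0.08, -0.03, -0.71, 0.33, -0.0]
```

View pics/sd12.png

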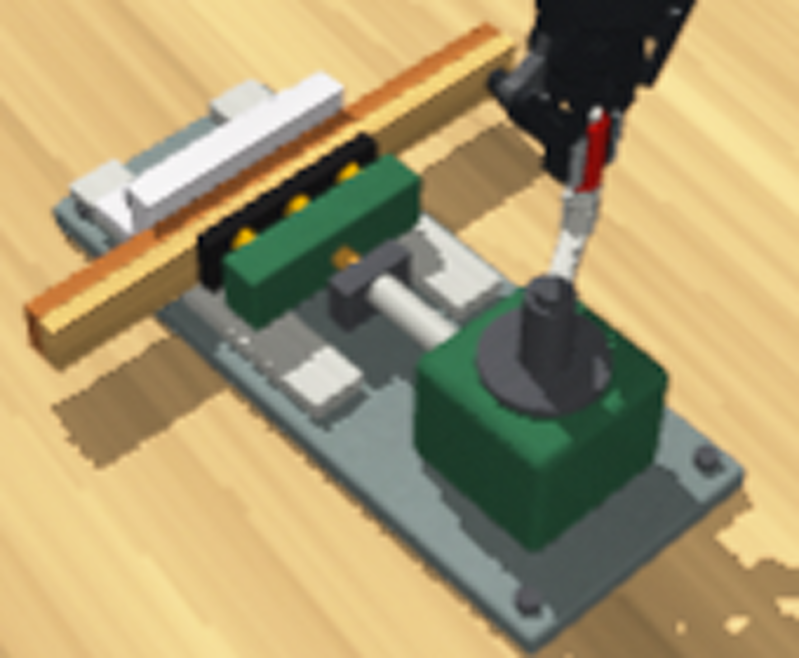

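The batten edge moved from row 253.5 to 252.25, about 3.3 mm for 3.8 mm of jaw travel, so it is still sliding. The pins are at full length.

Emit:
move_arm(rows=[[0,0,0,-0.16,0.12,0,0],[0,0,0,-0.34,0.2,0,0],[0,0,0,-0.52,0.27,0,0],[0,0,0,-0.71,0.33,0,0]])

```text
t: 11.72
eef_pos: [0.5882, -0.0235, 0.1766]
tcp_rot: [-2.078, -2.344, -0.013]
wrist_force: [-8.2, 11.9, 5.6]
opening: 0.0183
```

```bash
cat >> h.py <<'E'
def nxt(dth,n,name,yaw=97,r=.0703):
    w=rep(name);pins(w);b=cam("side",name+"s");crop(b,230,190,170,140,4.7,name+"sc");print(bedge(b)[1])
    s=observe();R0=R.from_rotvec(s["tcp_rot"]);d=s["eef_pos"][:2]-.0023*R0.as_matrix()[:2,0]-AX;th=np.degrees(np.arctan2(d[1],d[0]))
    wind(th,th-dth,yaw,yaw,n,r=r)
E
python3 - <<'E'
from h import *
nxt(14,4,"w13")
E
```

```text
t 11.72 th 23.4 r 69.7 yaw 96.9 F rad -2.8 tan(cw) -14.2 z 5.6 open 0.0183 j6 1.18
252.27
[0.0, -0.11, -0.03, -0.16, 0.07, 0.0]
[0.0, -0.11, -0.03, -0.33, 0.1, 0.0]
[0.0, -0.11, -0.03, -0.5, 0.12, -0.0]
[0.0, -0.11, -0.03, -0.67, 0.13, -0.0]
```

View pics/w13sc.png

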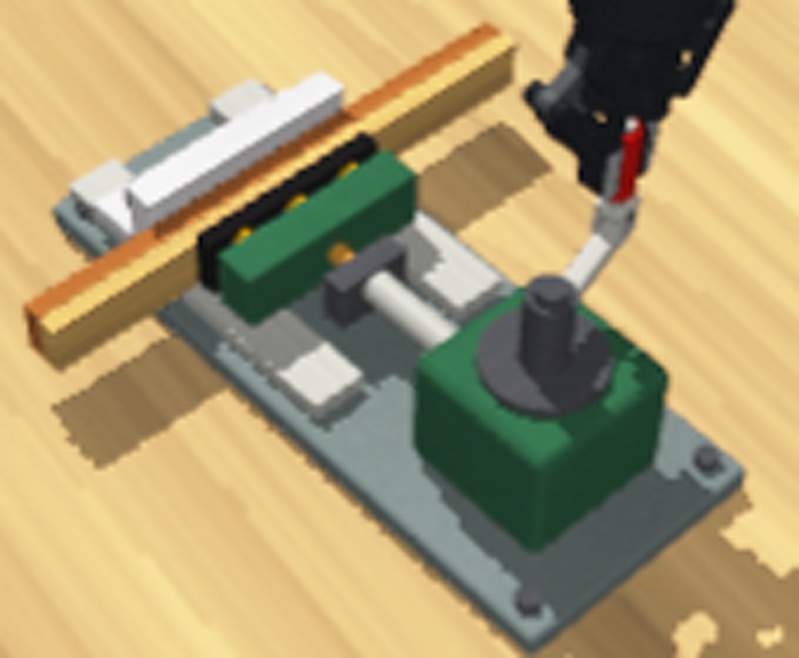

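The batten edge stayed at row 252.27 while the jaw advanced 3.8 mm, and the pins have visibly shortened. Tangential force rose from about 9.5 to 14.2 N. Both point to a pad yield of about 4 mm, or 21 to 23 N. I'll hold here and turn the tool in line with the arm, letting the sleeve spin.

Run:
```python
from h import *
wind(23.4,23.4,97,23.4,12,r=.0697)
```

```text
[-0.0, -0.11, 0.99, 0.03, 0.0, 0.0]
[-0.01, -0.11, 2.01, 0.03, 0.01, 0.0]
[-0.01, -0.11, 3.04, 0.03, 0.02, 0.0]
[-0.02, -0.11, 4.06, 0.03, 0.03, 0.0]
[-0.02, -0.11, 5.08, 0.02, 0.04, 0.0]
[-0.03, -0.11, 6.1, 0.02, 0.05, 0.0]
[-0.04, -0.1, 7.13, 0.01, 0.05, 0.0]
[-0.04, -0.1, 8.15, 0.0, 0.06, 0.0]
[-0.05, -0.1, 9.17, -0.01, 0.07, 0.0]
[-0.05, -0.1, 10.19, -0.01, 0.07, 0.0]
[-0.06, -0.1, 11.21, -0.02, 0.08, 0.0]
[-0.06, -0.1, 12.24, -0.03, 0.08, 0.0]
```

Emit:
move_arm(rows=[[0,0,1,0,0,0,0],[0,0,2,0,0.01,0,0],[0,0,3,0,0.02,0,0],[0,0,4,0,0.03,0,0],[0,0,5.1,0,0.04,0,0],[0,0,6.1,0,0.05,0,0],[0,0,7.1,-0.01,0.05,0,0],[0,0,8.1,-0.02,0.06,0,0],[0,0,9.2,-0.03,0.07,0,0],[0,0,10.2,-0.04,0.07,0,0],[0,0,11.2,-0.05,0.08,0,0],[0,0,12.2,-0.05,0.08,0,0]])

```text
t: 12.82
eef_pos: [0.5917, -0.0263, 0.1767]
tcp_rot: [-3.067, -0.632, -0.007]
wrist_force: [5.5, -0.1, -3.2]
opening: 0.0186
```

Run:
```python
from h import *
rep("w14");b=cam("side","w14s");crop(b,230,170,170,140,4.7,"w14sc");print(bedge(b)[1])
```

```text
t 12.82 th 22.0 r 70.2 yaw 23.3 F rad 5.0 tan(cw) 2.2 z -3.2 open 0.0186 j6 2.46
252.27
```

View pics/w14.png

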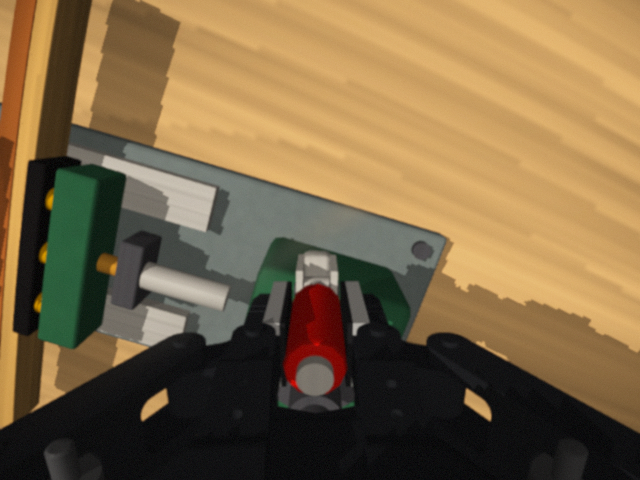

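View pics/w14sc.png

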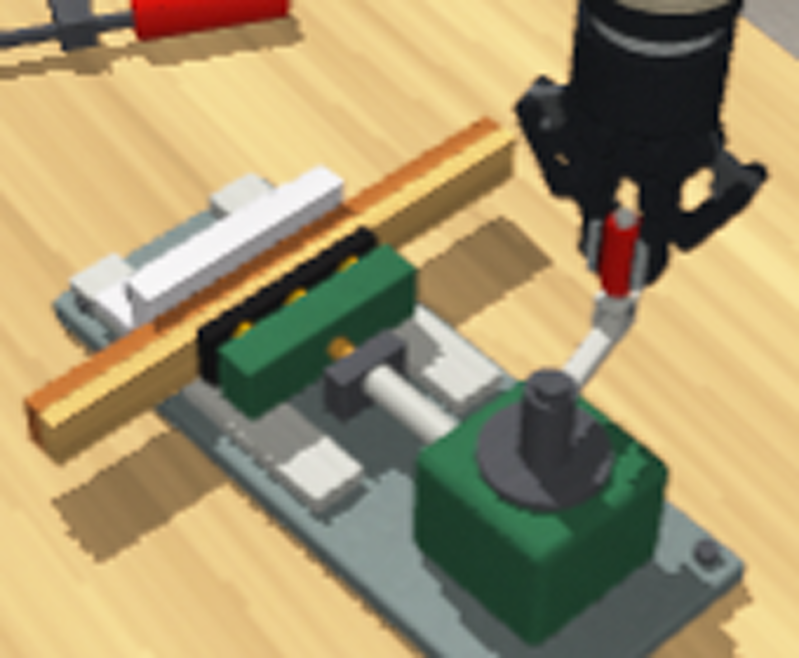

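Run:
```python
import cv2
a=cv2.imread("pics/w14.png")[150:360,0:140];a=cv2.resize(a,None,fx=2.8,fy=2.8,interpolation=2)
b=cv2.imread("pics/w1.png")[0:160,90:290];b=cv2.resize(b,(400,320),interpolation=2)
import numpy as np
c=np.zeros((588,800,3),np.uint8);c[:,:392]=a[:588,:392];c[:320,400:]=b;cv2.imwrite("pics/cmp.png",c)
```

```text
(no output)
```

View pics/cmp.png

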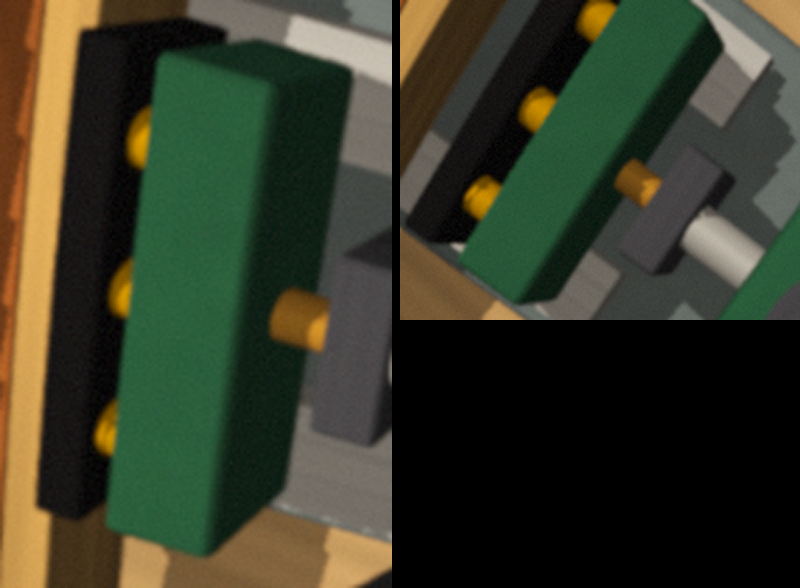

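Run:
```python
import cv2,numpy as np
I={k:cv2.imread(f"pics/{k}.png") for k in("sd10","sd11","sd12","w13sc")}
c=cv2.imread("pics/w14s.png");I["w14"]=cv2.resize(c[190:330,230:400],None,fx=4.7,fy=4.7,interpolation=2)
def green(im):
    h=cv2.cvtColor(im,cv2.COLOR_BGR2HSV);m=((h[...,0]>60)&(h[...,0]<90)&(h[...,1]>90)).astype(np.uint8);m[340:]=0;m[:,435:]=0
    ct=max(cv2.findContours(m,0,2)[0],key=cv2.contourArea);M=cv2.moments(ct);return M["m10"]/M["m00"],M["m01"]/M["m00"],M["m00"]
for k,v in I.items():
    g=green(v)
    T=I["sd12"][160:330,228:420];r=cv2.matchTemplate(v,T,cv2.TM_CCOEFF_NORMED);print(k,np.round(g,1),cv2.minMaxLoc(r)[1:4:2])
```

```text
sd10 [  328.7   248.6 15083. ] (0.9763978123664856, (239, 168))
sd11 [  322.9   243.5 15038.5] (0.9858406782150269, (232, 163))
sd12 [  318.1   239.9 15046. ] (1.0, (228, 160))
w13sc [  313.6   236.1 15095. ] (0.9505574107170105, (226, 159))
w14 [  313.6   236.2 15074.5] (0.9504815340042114, (226, 159))
```

Block travel after the batten stopped is about 4 mm in the side view, with no change after the hold. That agrees with the force. Next I'll fold the handle inward along the arc with a lighter grip.

Run:
```python
import numpy as np
for f in [82,74,66,58,50,42,34,26,18,11,5,0]:
    r=np.radians(f);print(f,round(-40*np.cos(r)/25,2),round(40*(1-np.sin(r))/25,2))
```

```text
82 -0.22 0.02
74 -0.44 0.06
66 -0.65 0.14
58 -0.85 0.24
50 -1.03 0.37
42 -1.19 0.53
34 -1.33 0.71
26 -1.44 0.9
18 -1.52 1.11
11 -1.57 1.29
5 -1.59 1.46
0 -1.6 1.6
```

Emit:
move_arm(newtons=30, rows=[[0,0,0,0,0,0,0],[0,0,0,-0.22,0,0.02,0],[0,0,0,-0.44,0,0.06,0],[0,0,0,-0.65,0,0.14,0],[0,0,0,-0.85,0,0.24,0],[0,0,0,-1.03,0,0.37,0],[0,0,0,-1.19,0,0.53,0],[0,0,0,-1.33,0,0.71,0],[0,0,0,-1.44,0,0.9,0]])

```text
t: 13.67
eef_pos: [0.5599, -0.0401, 0.1583]
tcp_rot: [-3.068, -0.634, -0.015]
wrist_force: [-11.8, 10.4, 27.4]
opening: 0.0186
```

Run:
```python
from h import *
rep("w15");b=cam("side","w15s");crop(b,230,170,170,140,4.7,"w15sc");print(bedge(b)[1])
```

```text
t 13.67 th 20.6 r 35.5 yaw 23.3 F rad -7.3 tan(cw) -13.9 z 27.4 open 0.0186 j6 2.42
252.32
```

View pics/w15.png

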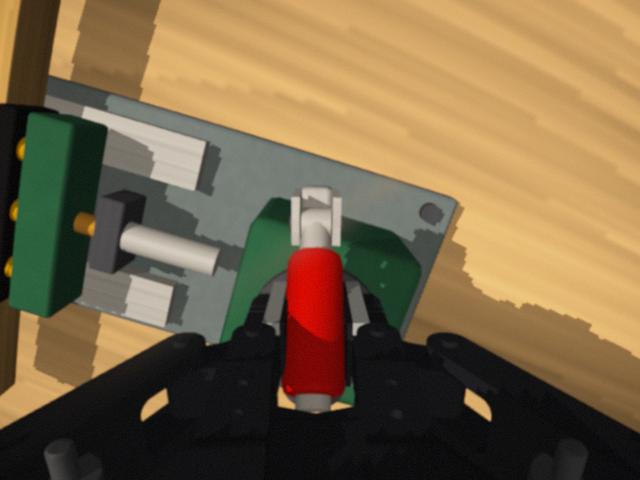

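View pics/w15sc.png

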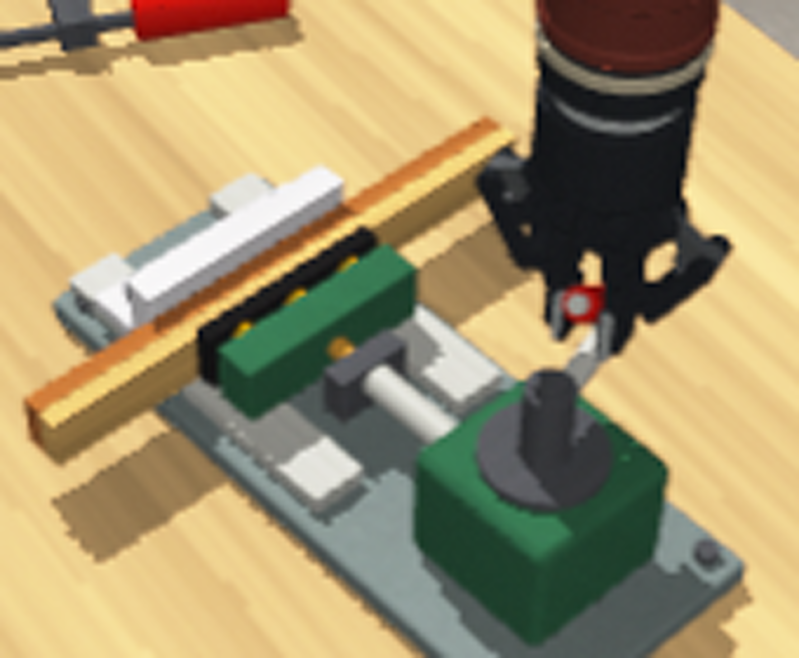

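Emit:
move_arm(rows=[[0,0,0,0,0,0,0.4],[0,0,0,0,0,0,0.4],[0,0,0,0,0,-0.5,0.4],[0,0,0,0,0,-1.2,0.4],[0,0,0,0,0,-2,0.4],[0,0,0,0,0,-2.4,0.2],[0,0,0,0,0,-2.4,0],[0,0,0,0,0,-2.4,0],[0,0,0,0,0,-2.4,0]])

```text
t: 14.52
eef_pos: [0.5583, -0.0411, 0.2156]
tcp_rot: [-3.067, -0.632, -0.01]
wrist_force: [-0.3, 0.4, 0.9]
opening: -0.0001
```

Run:
```python
from h import *
w=rep("w16");b=cam("side","w16s");crop(b,230,170,170,140,4.7,"w16sc");print(bedge(b)[1])
```

```text
t 14.52 th 19.9 r 33.7 yaw 23.3 F rad -0.2 tan(cw) -0.5 z 0.9 open -0.0001 j6 2.42
252.25
```

View pics/w16.png

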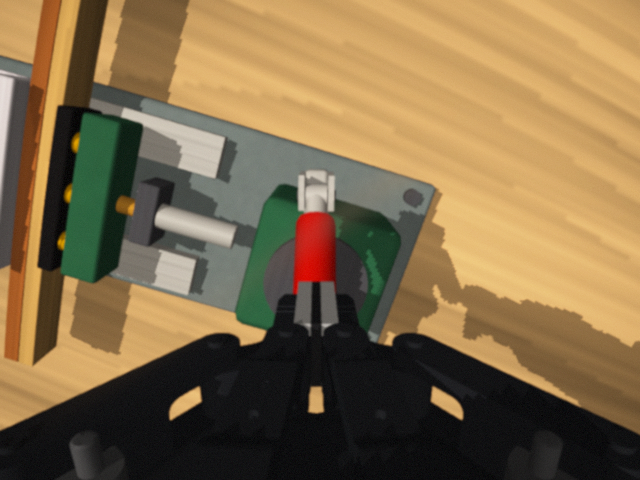

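View pics/w16sc.png

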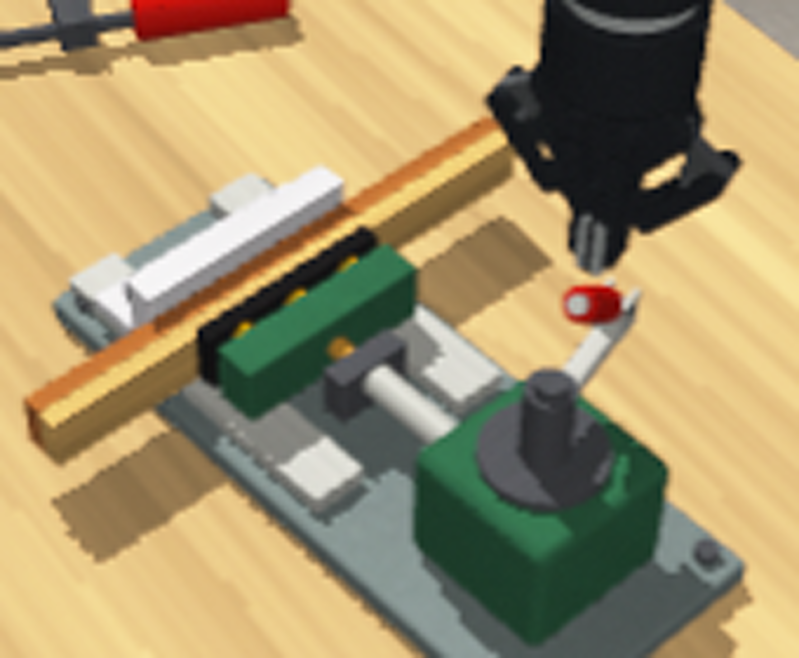

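The handle rests at roughly 35 to 40 degrees, with the shut fingers straight above the sleeve (column 316). Now I'll press it down.

Emit:
move_arm(rows=[[0,0,0,-0.15,0,0.4,0],[0,0,0,-0.15,0,0.7,0],[0,0,0,-0.15,0,0.95,0],[0,0,0,-0.15,0,1.2,0],[0,0,0,-0.15,0,1.4,0],[0,0,0,-0.15,0,1.6,0],[0,0,0,-0.15,0,1.75,0],[0,0,0,-0.15,0,1.9,0],[0,0,0,-0.15,0,1.95,0]])

```text
t: 15.37
eef_pos: [0.5545, -0.0419, 0.1659]
tcp_rot: [-3.067, -0.632, -0.007]
wrist_force: [-1.7, -1.6, 2.1]
opening: 0.0001
```

Run:
```python
from h import *
w=rep("w17");b=cam("side","w17s");crop(b,230,170,170,140,4.7,"w17sc");print(bedge(b)[1],observe()["eef_pos"])
```

```text
t 15.37 th 21.0 r 29.9 yaw 23.3 F rad -2.2 tan(cw) 0.9 z 2.1 open 0.0001 j6 2.42
252.31 [ 0.5547787  -0.04182254  0.16625644]
```

View pics/w17sc.png

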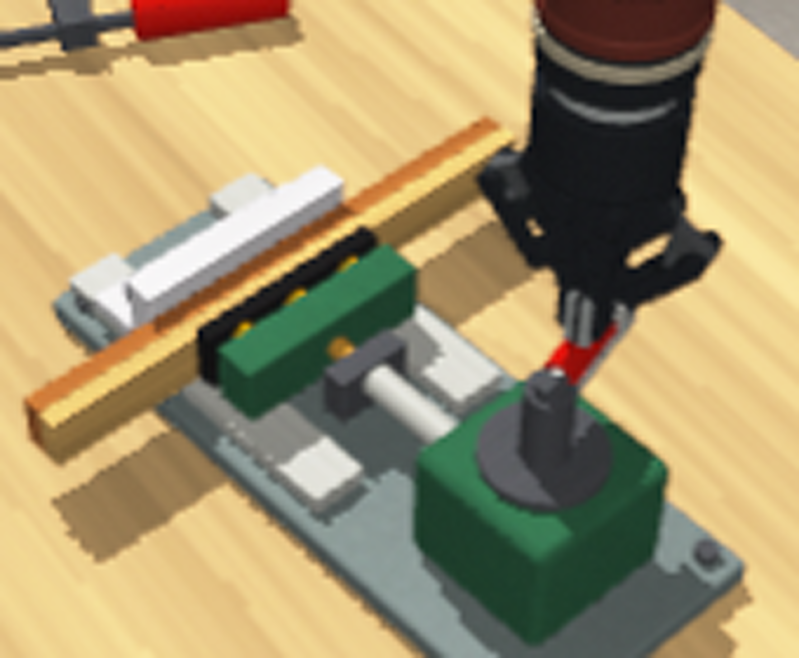

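Emit:
move_arm(rows=[[0,0,0,0,0,0.05,0],[0,0,0,0,0,0.1,0],[0,0,0,0,0,0.15,0],[0,0,0,0,0,0.2,0]])

```text
t: 15.8
eef_pos: [0.5553, -0.0426, 0.1639]
tcp_rot: [-3.07, -0.633, -0.011]
wrist_force: [-9.7, -3.2, 24.3]
opening: -0.0003
```

Run:
```python
from h import *
w=rep();print(observe()["eef_pos"])
```

```text
t 15.8 th 19.1 r 30.4 yaw 23.3 F rad -10.2 tan(cw) -0.2 z 24.3 open -0.0003 j6 2.42
[ 0.55533771 -0.04262257  0.16387232]
```

It is firmly on its stop: 24 N at z = 0.164, where a flat sleeve's top should be about 0.165. I'll retreat and inspect.

Emit:
move_arm(rows=[[0,0,0,0,0,-0.5,0],[0,0,0,0,0,-1.2,0],[0,0,0,0,0,-2,0],[0,0,-1,0,0,-3,0],[0,0,-2,0,0,-4,0],[0,0,-3,0,0,-4.5,0],[0,0,-4,0,0,-4.8,0],[0,0,-5,0,0,-4.8,0],[0,0,-6,0,0,-4.8,0],[0,0,-7,0,0,-4.8,0],[0,0,-8,0,0,-4.8,0],[0,0,-9,0,0,-4.8,0]])

```text
t: 16.8
eef_pos: [0.5549, -0.0436, 0.2842]
tcp_rot: [-2.446, -1.966, -0.016]
wrist_force: [-0.0, 0.8, 0.1]
opening: 0.0
```

Run:
```python
from h import *
w=rep("w18");pins(w);b=cam("side","w18s");crop(b,230,190,170,140,4.7,"w18sc");print(bedge(b)[1],observe()["eef_pos"])
a=cam("scene","w18a")
for n,c,roi in(("sd",b,(335,225,45,60)),("sc",a,(285,235,50,50))):
    m=redmask(c,roi);ys,xs=np.nonzero(m);print(n,len(xs),xs.mean(),ys.mean())
```

```text
t 16.8 th 14.4 r 30.9 yaw 77.6 F rad 0.2 tan(cw) -0.8 z 0.1 open 0.0 j6 1.47
pin [196   0  21  12 139]
pin [153  17  21  12 136]
252.2 [ 0.55487384 -0.04362371  0.28411685]
sd 105 353.6190476190476 242.62857142857143
sc 85 308.3411764705882 258.67058823529413
```

View pics/w18.png

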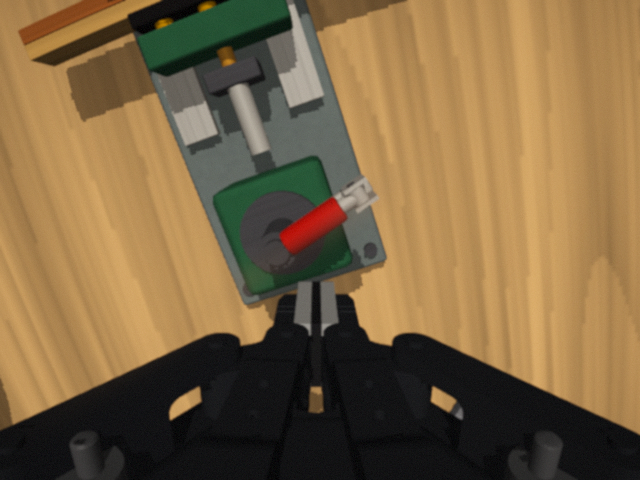

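View pics/w18sc.png

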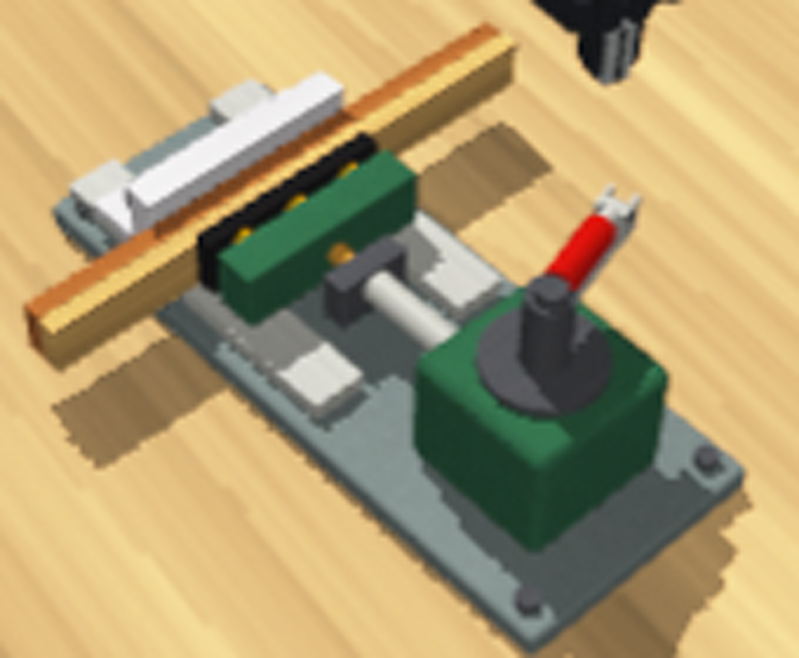

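The handle lies over the arm, with its sleeve between (283,245) and (343,207) and the fork at (357,193). The robot is clear. I'll check the sleeve's height and the block's position.

Run:
```python
from h import *
w=cam("wrist");b=cam("side");a=cam("scene")
P=[]
for c,roi in((w,(260,180,110,90)),(b,(335,225,45,60)),(a,(285,235,50,50))):
    m=redmask(c,roi);ys,xs=np.nonzero(m);P.append(cv2.minAreaRect(np.stack([xs,ys],1).astype(np.float32))[0])
print(tri(w,P[0],b,P[1]),tri(w,P[0],a,P[2]),tri(a,P[2],b,P[1]))
# both sleeve ends: wrist x side
i=lambda p,q:tri(w,p,b,q)
print("hub end",i((287,244),(230+558/4.7,190+277/4.7)),"hinge end",i((341,208),(230+605/4.7,190+225/4.7)))
v=cv2.resize(b["pixels"][190:330,230:400],None,fx=4.7,fy=4.7,interpolation=2)
h=cv2.cvtColor(v,cv2.COLOR_BGR2HSV);m=((h[...,0]>60)&(h[...,0]<90)&(h[...,1]>90)).astype(np.uint8);m[340:]=0;m[:,435:]=0
ct=max(cv2.findContours(m,0,2)[0],key=cv2.contourArea);M=cv2.moments(ct);print(M["m10"]/M["m00"],M["m01"]/M["m00"],observe()["t"])
p1=onz(w,(283.5,246),.155);p2=onz(w,(357,193),.155);d=p2-p1;print("arm angle",np.degrees(np.arctan2(d[1],d[0])))
```

```text
(array([ 0.55378095, -0.04169096,  0.15938084]), np.float64(0.0030637971390976558)) (array([ 0.55231718, -0.04172205,  0.15495311]), np.float64(3.620766560825745e-05)) (array([ 0.55421765, -0.04386901,  0.16061468]), np.float64(0.0008588411196061164))
hub end (array([ 0.53268732, -0.05034432,  0.15769674]), np.float64(0.001041383757748889)) hinge end (array([ 0.57622568, -0.03439946,  0.15567702]), np.float64(0.002773115030611977))
313.5144745261578 236.15250104807924 17.1
arm angle 23.604657550792187
```

Run:
```python
from workcell import bot
print(bot.job_done())
```

```text
the job is handed in; nothing more can be done
None
```

The press is closed on the batten at an estimated 20–23 N, the handle is folded flat again, and the job was handed in at about 17 s of the 72 s. The interface gives no verdict, so this rests on my own checks.

**What I did:** I swung the handle upright and wound the crank about 200° (3.5 rad) clockwise until the batten met the fence and the pad yielded. I held it there for about a second while turning the gripper in line with the arm, then folded the handle down and backed off.

**Last checks:**
- **Squeeze:** The batten stopped moving while the jaw went on about 4 mm. The crank force rose from about 9.5 N to 14.2 N, which by the given rule is about 23 N. The jaw travel gives about 20–22 N, so the two roughly agree. I could not measure the pad gap directly because the block hid part of it.
- **Press stayed wound:** Batten, jaw block and crank angle (about 23.5°) were unchanged after folding and letting go.
- **Handle flat:** Pressing down met a firm 24 N at the height where a flat sleeve should be. The sleeve measured 155–161 mm high between views, matching the start, and level to about 0.04 rad.
- **Robot clear:** It read about 0 N and hung above the handle touching nothing. I saw nothing to suggest that the pot, brush or clamp had been touched, but I did not measure their positions again.

**What went wrong on the way:**
- **Upward swing:** The first one stopped at about 70° because the sleeve slipped in the pads. I took a new grip and tilted the tool, which put the handle's top within 1 mm over its hinge.
- **Folding down:** Folding with the handle gripped also stalled at an estimated 35–40°, with about 27 N on the wrist. I opened the fingers, shut them and pressed the handle down from above to finish.

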